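# Make up the firing row of a glaze-test carrier

## Task

Make up the carrier row for the next firing: first unclip the keeper bar, which may be over the wrong row, and lay it on the bench; then the row with the cone pack (three little cones) at its head must get every glaze test piece there is, upright and one to a pocket, those on the bench and any standing in the other row. Last, press the keeper bar down into the two spring clips of the cone pack's row until it is fully home and both jaws have snapped back over it; leave the jar, the bowl and the hand tool where they are.

Things in the scene. Friction and masses are not known exactly. Their poses are not given: they have to be found in the camera images.
- carrier: Fixed low plywood carrier (base 290 x 150 x 10 mm) on the bench; place and yaw vary. Origin at bench height midway between its two rows, at the middle of their length; x along the rows, away from the robot; y left; z up. Row a at y = +45 mm, row b at y = -45 mm, five open pockets each, a fork clip at x = -107 and +107 mm of each row, a marker at x = -145 mm.
- row_a (a point): Row a: centre of the floor of its middle pocket, 10 mm above the bench. The five pocket centres lie at -80, -40, 0, 40, 80 mm along the carrier's x from here. A pocket is 37 mm square inside, walls 3 mm thick, rim 24 mm above the bench; a seated piece stands 22 mm proud of the rim, its middle 28 mm and its top 46 mm above the bench.
- row_b (a point): Row b: the same, centre of the floor of its middle pocket; pockets as in row a.
- clip_a (a point): Fork clips of row a: middle of the line between the two slot floors, 50 mm above the bench. Each clip, 10 mm thick, has an upright slot 13 mm wide centred on the row; the inner prong (towards the other row) ends in a lead-in leaning away from the slot, top 76 mm high; on the outer side a dark steel jaw, top 81 mm high, its face sloping down over the slot to 63 mm.
- clip_b (a point): Fork clips of row b: the same, middle of the line between the two slot floors.
- conepack: Cone pack: a terracotta foot 36 x 36 x 10 mm with three small pointed white cones, 50 mm long, leaning side by side; fixed on the near end of the carrier at the head of row a or row b (which one varies). Its row is the one to be fired. Origin: centre of its underside; axes as the carrier's.
- stub: Blank foot: the same terracotta foot, 36 x 36 x 10 mm, with no cones; fixed at the head of the other row. Origin: centre of its underside.
- bar: Keeper bar, about 160 g, starts clipped in row a: steel rod 10 mm thick, 244 mm long (its x); strip 18 wide, 10 thick along x = -94 to 94 mm; wooden grip block in the middle 40 long, 16 wide, top 36 mm above the underside. Origin: centre of the underside; either way round. Pulled straight up or pressed down with 5 to 20 N it passes the two jaws; home, its underside is 50 mm above the bench.
- jar: Bystander: glass jar with a white lid, 70 mm across, 95 mm tall, to the far right. Leave it alone. The bench to the right of the carrier, nearer the robot than the jar, is clear: room to lay the bar.
- bowl: Bystander: terracotta bowl, 100 mm across, 50 mm tall. Leave it alone.
- clay_tool: Bystander: hand tool like a spatula, 160 mm long, lying flat. Leave it alone.
- piece1: Glaze test piece: a plain terracotta cylinder, 32 mm across and 36 mm tall, 50 g, with a thin pale band; either end may be up. Origin: its middle, 18 mm above its underside, z along its axis. Present in some starts only. Starts upright on the bench to the left of the carrier.
- piece2: Glaze test piece: a plain terracotta cylinder, 32 mm across and 36 mm tall, 50 g, with a thin pale band; either end may be up. Origin: its middle, 18 mm above its underside, z along its axis. Present in some starts only. Starts upright on the bench to the left of the carrier.
- piece3: Glaze test piece: a plain terracotta cylinder, 32 mm across and 36 mm tall, 50 g, with a thin pale band; either end may be up. Origin: its middle, 18 mm above its underside, z along its axis. Present in some starts only. Starts upright on the bench to the left of the carrier.
- piece4: Glaze test piece: a plain terracotta cylinder, 32 mm across and 36 mm tall, 50 g, with a thin pale band; either end may be up. Origin: its middle, 18 mm above its underside, z along its axis. Present in some starts only. Starts upright on the bench to the left of the carrier.
- piece5: Glaze test piece: a plain terracotta cylinder, 32 mm across and 36 mm tall, 50 g, with a thin pale band; either end may be up. Origin: its middle, 18 mm above its underside, z along its axis. Present in some starts only. Starts in a pocket of row a.
- piece6: Glaze test piece: a plain terracotta cylinder, 32 mm across and 36 mm tall, 50 g, with a thin pale band; either end may be up. Origin: its middle, 18 mm above its underside, z along its axis. Present in some starts only. Starts in a pocket of row a.
- piece7: Glaze test piece: a plain terracotta cylinder, 32 mm across and 36 mm tall, 50 g, with a thin pale band; either end may be up. Origin: its middle, 18 mm above its underside, z along its axis. Present in some starts only. Starts in a pocket of row b.
- piece8: Glaze test piece: a plain terracotta cylinder, 32 mm across and 36 mm tall, 50 g, with a thin pale band; either end may be up. Origin: its middle, 18 mm above its underside, z along its axis. Present in some starts only. Starts in a pocket of row b.
- jaw_a_near (a joint): Sprung jaw of the near fork clip of row a: 0 rad closed (over the slot), grows to 0.6 as it swings outwards (+y of the carrier); 0.1 to 0.2 lets the rod pass; a spring returns it to 0.
- jaw_a_far (a joint): Sprung jaw of the far fork clip of row a: 0 rad closed (over the slot), grows to 0.6 as it swings outwards (+y of the carrier); 0.1 to 0.2 lets the rod pass; a spring returns it to 0.
- jaw_b_near (a joint): Sprung jaw of the near fork clip of row b: 0 rad closed (over the slot), grows to 0.6 as it swings outwards (-y of the carrier); 0.1 to 0.2 lets the rod pass; a spring returns it to 0.
- jaw_b_far (a joint): Sprung jaw of the far fork clip of row b: 0 rad closed (over the slot), grows to 0.6 as it swings outwards (-y of the carrier); 0.1 to 0.2 lets the rod pass; a spring returns it to 0.
There are look-alikes about, which are no part of the job. Of the things like the bar, leave any that is red; of the rest the larger one is meant. What is shaped like the piece2 but green is not meant.

How it is judged:
On the way, in this order (a step that is already met when the one before it is completed fails the run):
1. the keeper bar is out of the clips, lying on the bench (height (world z) of bar below 0.03 m and linear speed of bar below 0.05 m/s), for 0.2 s.
2. every test piece stands upright in a pocket of the row headed by the cone pack (x of piece1 in the frame of conepack between 0.055 and 0.235 m and y of piece1 in the frame of conepack between -0.007 and 0.007 m and z of piece1 in the frame of conepack between 0.014 and 0.021 m and angle between the z axis of each of piece1, piece2, piece3, piece4, piece5, piece6, piece7, piece8 and the z axis of conepack, either way round below 0.12 rad and x of piece2 in the frame of conepack between 0.055 and 0.235 m and y of piece2 in the frame of conepack between -0.007 and 0.007 m and z of piece2 in the frame of conepack between 0.014 and 0.021 m and x of piece3 in the frame of conepack between 0.055 and 0.235 m and y of piece3 in the frame of conepack between -0.007 and 0.007 m and z of piece3 in the frame of conepack between 0.014 and 0.021 m and x of piece4 in the frame of conepack between 0.055 and 0.235 m and y of piece4 in the frame of conepack between -0.007 and 0.007 m and z of piece4 in the frame of conepack between 0.014 and 0.021 m and x of piece5 in the frame of conepack between 0.055 and 0.235 m and y of piece5 in the frame of conepack between -0.007 and 0.007 m and z of piece5 in the frame of conepack between 0.014 and 0.021 m and x of piece6 in the frame of conepack between 0.055 and 0.235 m and y of piece6 in the frame of conepack between -0.007 and 0.007 m and z of piece6 in the frame of conepack between 0.014 and 0.021 m and x of piece7 in the frame of conepack between 0.055 and 0.235 m and y of piece7 in the frame of conepack between -0.007 and 0.007 m and z of piece7 in the frame of conepack between 0.014 and 0.021 m and x of piece8 in the frame of conepack between 0.055 and 0.235 m and y of piece8 in the frame of conepack between -0.007 and 0.007 m and z of piece8 in the frame of conepack between 0.014 and 0.021 m), for 0.2 s.
3. the keeper bar lies home in both clips of that row, jaws closed over it (x of bar in the frame of conepack between 0.131 and 0.159 m and y of bar in the frame of conepack between -0.004 and 0.004 m and z of bar in the frame of conepack between 0.036 and 0.0425 m and angle between the x axis of bar and the x axis of conepack, either way round below 0.04 rad and angle between bar's own z axis and vertical below 0.12 rad and value of joint each of jaw_a_near, jaw_a_far, jaw_b_near, jaw_b_far below 0.08 rad), for 0.2 s.
At the end, for the whole second after the job is handed in: All test pieces present stand upright (0.12 rad) on the pocket floors of the cone pack's row; the keeper bar lies in both clips of that row, underside 46 to 52.5 mm high, within 4 mm of the row's line, 14 mm of its middle and 0.04 rad parallel, jaws below 0.08 rad; all at rest (all of step 2 and all of step 3 and linear speed of each of piece1, piece2, piece3, piece4, piece5, piece6, piece7, piece8, bar below 0.03 m/s); the robot touches nothing.
It fails at once if the jar is moved more than 20 mm (distance of jar from where it was at the start of the episode above 0.02 m).
It fails at once if the bowl is moved more than 20 mm (distance of bowl from where it was at the start of the episode above 0.02 m).
It fails at once if the hand tool is moved more than 20 mm (distance of clay_tool from where it was at the start of the episode above 0.02 m).
Of piece1, piece2, piece3, piece4 only 3 to 4 are there at a start; the rules pass over those that are not, and their reading is None.
Of piece5, piece6, piece7, piece8 only 1 to 1 are there at a start; the rules pass over those that are not, and their reading is None.
At some moment in a run one of piece1, piece2, piece3, piece4 may be knocked a few centimetres aside while the robot is not near it.
Once in a run the grip may slacken for a moment while it holds something.
It also fails if it takes over 210 s, if anything falls off the work surface, if the arm or the gripper's body presses on something with over 40 N, if the wrist force passes 120 N, or if a joint passes its speed limit or range.

## Robot

A 6-joint arm with a two-finger parallel gripper is mounted at the origin on the work surface. World frame = base frame: x ahead of the robot, y to its left, z up, the work surface at z = 0. Lengths are in m, angles in rad, forces in N, time in s.
With the tool pointing down it reaches from about 0.3 to 0.775 m from the base axis. Payload 14.6 kg.
Tool frame: the origin (TCP) lies between the finger pads; the fingertips stand 14 mm ahead of it and the grasp point (between the pads) lies 5 mm behind it; z points along the fingers, y is the direction in which the jaws open and shut (so a half turn about z gives the same grasp; the last joint's range is limited). The gripper opens to 85 mm and grips with 20 to 120 N. Pads are 22 mm wide; open, the fingers measure 114 mm over their backs; the gripper's body (76 mm by 85 mm) begins 54 mm behind the grasp point. The pads swing forward as they close: fully open they stand 13 mm farther back than shut.
Start: joints at [1.188, 0.3, 1.521, -0, 1.321, -0.067], TCP at [0.171, 0.523, 0.245] pointing down, gripper open.
Joint ranges: [-3.03, 3.03], [-0.79, 2.21], [0.23, 2.52], [-1.04, 4.18], [0, 3.07], [-2.55, 2.55]. Speed limits (rad/s): [2.22, 2.22, 2.57, 3.14, 3.14, 3.14].

## Interface

Orientations are given as a unit quaternion [w, x, y, z].
In Python, from rig import ctrl, cams, finder gives the robot as it stands.
- The arm moves only by the tool send_rows, never from a script. Its argument "motion" is a list of rows, each a list of 4 numbers: the shift along the tool's x, y, z in m, then the turn about the tool's z in rad. In form: [[x, y, z, twist], ...]. A call has 1 to 8 rows; each row shifts and turns the pose as measured when the row begins, along the tool's axes as they then stand; what a row does not reach is not made up. A row lasts 1/12 s, in which the tool goes at most 41.7 mm and 7.16 degrees, less where a joint would pass 70% of its speed; a pose out of reach is approached as far as the arm can. A call with a gripper value outside its range is refused whole. "hand" is the finger opening in m, from 0 to 0.0854, set as the call begins (left out, the last holds). The fingers move at their own pace and stop on an object; "grip_force" is the grip in N (left out, the last holds). Time passes only in rows, so rows that do not move let the fingers close. It gives the time, the measured TCP pose, the force and the opening at its end, in the units of the state.
- ctrl.state(): the state, without advancing time (a new reading comes with each control period).
- cams.snapshot(name): name is "scene" or "top" or "wrist"; returns the picture (400x640x3 uint8, red, green, blue); there is no depth.
- cams.get_calibration(name): a dict with "mtx" (3x3 intrinsics, pixels), "distortion" ([k1, k2, p1, p2, k3] as OpenCV has them; the pictures are not rectified), "position" and "orientation" of the camera in the world; the wrist camera has in their place "hand_eye" (4x4, takes a point from camera to tool coordinates, whose origin is the TCP and whose axes are the flange's). Camera axes: x right, y down, z forward; pixel columns grow to the right and rows downward; lengths in m; the calibration is good to about 2 mm. A picture is of the moment at which its call begins: read the wrist's pose just before it. get_calibration takes no time and is no camera call.
- ctrl.close_job(): hands the job in, once; it reports no verdict.
Trained networks look in the newest picture that a camera, given by its name, has taken for a name from the list of things; names that differ only in an ending like _2 or _b are one class to them, and where a whole thing is asked for, a point or a joint stands for the part that bears it (a point fixed in the world has none). Each returns a list of dicts, best first, with "score" (0 to 1); they miss things now and then, are a little off and sometimes report something else, mostly with a low value. They report only what shows in the picture. A call takes as long as a camera call. They do not tell look-alikes from the thing itself.
- finder.spot_in(camera, query): "centre" ([column, row] in pixels, amid what is visible of it).
- finder.regions_of(camera, query): "region" (400x640 bool, what is visible of it) and "centre" ([column, row] in pixels, amid what is visible of it).
The state is a dict: "clock": time; "joint_positions": joint angles; "dq": joint speeds; "joint_torque": joint torques, N m; "eef_pos": TCP position; "ee_rot": TCP orientation; "force": force on the tool from outside, world axes, zero at the start; "torque": the same for the moment, N m; "gripper_width": finger opening in m.
Only numpy, scipy, OpenCV 4.12 (cv2) and the standard library are available. Lean on these libraries where they do the work, as an engineer would, in place of code of your own. Each camera call takes 0.05 s, during which the arm holds its last target.

## Working session

There is one attempt and no reset: what is moved stays moved. The work goes in short steps, Python scripts to look and compute and a tool call to move; the robot and the scene stay as the last step left them, time stands still between calls to the robot, and variables do not carry over. Pictures are saved under pics/ and viewed, and the job is handed in when it is done.

Besides the shell and the picture viewer there is one more tool, called after "Emit:" by a JSON object that holds its "op" and its "data", one argument or row to a line. send_rows: Moves the arm, as the interface text tells. Its arguments: {"type":"object","properties":{"motion":{"type":"array","items":{"type":"array","items":{"type":"number"}}},"hand":{"type":"number"},"grip_force":{"type":"number"}},"required":["motion"]}

```bash
ls; mkdir -p pics; cat > h.py <<'E'
import numpy as np, cv2
from rig import ctrl, cams, finder
from scipy.spatial.transform import Rotation as R
def q2R(q): return R.from_quat([q[1],q[2],q[3],q[0]]).as_matrix()
def campose(name):
    c=cams.get_calibration(name)
    K=np.array(c['mtx']);d=np.array(c['distortion'])
    if name=='wrist':
        s=ctrl.state();T=np.eye(4);T[:3,:3]=q2R(s['ee_rot']);T[:3,3]=s['eef_pos']
        W=T@np.array(c['hand_eye']);return K,d,W[:3,:3],W[:3,3]
    return K,d,q2R(c['orientation']),np.array(c['position'])
def px2w(cp,uv,z):
    K,d,Rm,p=cp
    u=cv2.undistortPoints(np.array(uv,float).reshape(-1,1,2),K,d).reshape(-1,2)
    r=np.c_[u,np.ones(len(u))]@Rm.T
    t=(z-p[2])/r[:,2]
    return p+r*t[:,None]
def w2px(cp,P):
    K,d,Rm,p=cp
    rv=cv2.Rodrigues(Rm.T)[0];tv=-Rm.T@p
    return cv2.projectPoints(np.array(P,float).reshape(-1,1,3),rv,tv,K,d)[0].reshape(-1,2)
def snap(name,fn):
    cp=campose(name);im=np.array(cams.snapshot(name));cv2.imwrite('pics/'+fn+'.png',im[:,:,::-1]);return cp,im
E
python3 - <<'E'
from h import *
s=ctrl.state();print(s['clock'],s['eef_pos'],s['ee_rot'],s['force'])
for n in ['scene','top','wrist']:
    cp,im=snap(n,n+'0'); print(n,cp[3],np.round(cp[2],3).tolist(),cp[0][0,0])
E
```

```text
pics
0.0 [0.17074139 0.52261015 0.24469981] [-1.17771948e-04  1.57254548e-01  9.87557933e-01 -5.68365102e-04] [ 0.05359805 -0.25752707 -0.50941276]
scene [1.0105315  0.61134007 0.68466395] [[-0.8, 0.36, -0.48], [0.6, 0.511, -0.616], [0.023, -0.781, -0.625]] 367.1790858177306
top [ 0.29380877 -0.00387134  1.15254562] [[0.036, -0.976, 0.214], [-0.999, -0.035, 0.01], [-0.002, -0.215, -0.977]] 417.25189606054477
wrist [0.10379489 0.5439448  0.37331615] [[0.31, 0.915, 0.259], [0.951, -0.298, -0.087], [-0.002, 0.273, -0.962]] 326.633918475914
```

View pics/scene0.png

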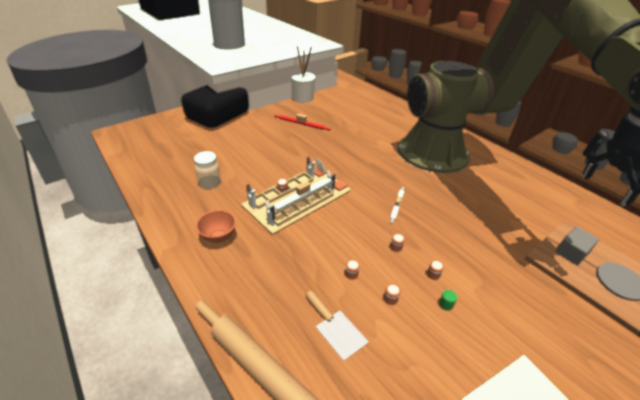

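View pics/top0.png

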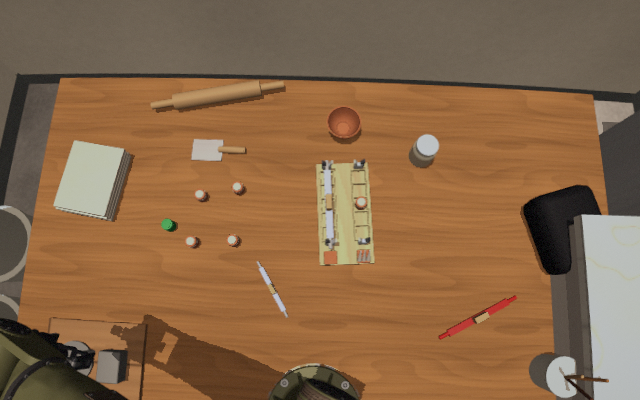

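View pics/wrist0.png

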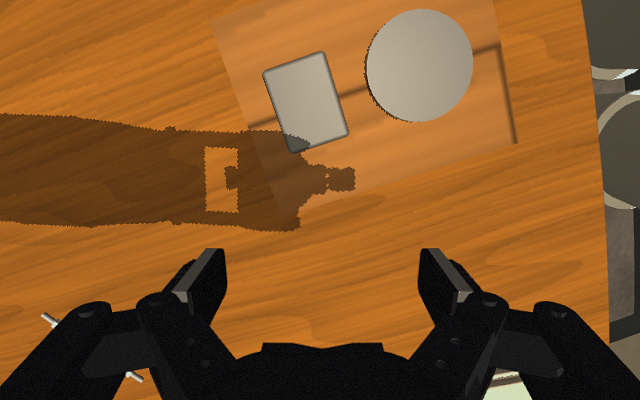

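```bash
python3 - <<'E'
from h import *
cp=campose('top'); im=cv2.imread('pics/top0.png')
c=im[150:275,300:390]; cv2.imwrite('pics/crop0.png',cv2.resize(c,None,fx=4.8,fy=4.8,interpolation=cv2.INTER_CUBIC)[:600])
for q,z in [('piece2',.018),('carrier',.01),('conepack',.01),('stub',.01),('bar',.06),('jar',.05),('bowl',.03)]:
    for r in finder.spot_in('top',q): print(q,round(r['score'],2),np.round(r['centre'],1),np.round(px2w(cp,r['centre'],z)[0],4))
print(np.round(px2w(cp,[[317,163],[368,162],[374,264],[320,265]],.01),3))
E
```

```text
piece2 0.7 [198.7 189.8] [0.5857 0.3448 0.018 ]
piece2 0.69 [236.2 185.7] [0.6013 0.2385 0.018 ]
piece2 0.55 [230.6 240.9] [0.4437 0.2419 0.018 ]
carrier 0.72 [348.1 209.6] [ 0.5451 -0.0795  0.01  ]
conepack 0.51 [361.8 256.9] [ 0.4138 -0.1198  0.01  ]
stub 0.7 [329.7 255.7] [ 0.4141 -0.0318  0.01  ]
stub 0.3 [347.1 213.7] [ 0.5332 -0.0769  0.01  ]
bar 0.93 [479.7 319.2] [ 0.2567 -0.4229  0.06  ]
bar 0.71 [330.9 202.6] [ 0.5517 -0.0295  0.06  ]
bar 0.57 [271.3 285.4] [0.3263 0.1181 0.06  ]
bowl 0.88 [342.8 122. ] [ 0.8    -0.0579  0.03  ]
bowl 0.52 [365.6 201.6] [ 0.5651 -0.1262  0.03  ]
bowl 0.34 [192.7 242.8] [0.4328 0.3433 0.03  ]
[[ 0.679  0.013  0.01 ]
 [ 0.687 -0.134  0.01 ]
 [ 0.396 -0.153  0.01 ]
 [ 0.388 -0.006  0.01 ]]
```

View pics/crop0.png

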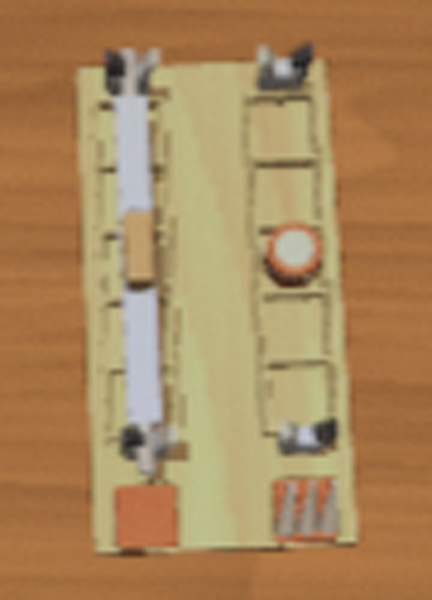

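```bash
cat >> h.py <<'E'
def plan(target,yaw):
    """yaw: angle of tool y from world +y (ccw). prints delta in present tool axes, and in axes after the twist, and twist"""
    s=ctrl.state();Rm=q2R(s['ee_rot']);p=np.array(s['eef_pos'])
    ty=Rm[:,1];cur=np.arctan2(-ty[0],ty[1]);tw=-(yaw-cur)
    tw=(tw+np.pi/2)%np.pi-np.pi/2
    d=np.array(target)-p;a=Rm.T@d
    R2=Rm@R.from_euler('z',tw).as_matrix();b=R2.T@d
    print('t',round(s['clock'],2),'p',np.round(p,4),'yaw',round(cur,4),'q6',round(s['joint_positions'][5],2),'now',np.round(a,4),'afterTw',np.round(b,4),'tw',round(tw,4),'w',round(s['gripper_width'],4),'rows',round(np.linalg.norm(d)/.0417,1),'F',np.round(s['force'],1))
E
python3 - <<'E'
from h import *
plan([.54,-.07,.3],.065)
E
```

```text
t 0.5 p [0.1708 0.5228 0.2452] yaw -0.3158 q6 -0.07 now [-0.535  -0.4488 -0.0547] afterTw [-0.3299 -0.6155 -0.0547] tw -0.3808 w 0.0858 rows 16.8 F [0.4 0.4 1.2]
```

Emit:
{"op": "send_rows", "data": {
  "motion": [
    [0,0,-0.014,-0.095],
    [0,0,-0.014,-0.095],
    [0,0,-0.014,-0.095],
    [0,0,-0.014,-0.095],
    [-0.018,-0.034,0,0],
    [-0.018,-0.034,0,0],
    [-0.018,-0.034,0,0],
    [-0.018,-0.034,0,0]
  ]
}}

```text
clock: 1.17
eef_pos: [0.2527, 0.3925, 0.3025]
ee_rot: [-0.001, -0.046, 0.999, -0.001]
force: [1.4, 0.3, 1.0]
gripper_width: 0.0853
```

Emit:
{"op": "send_rows", "data": {
  "motion": [
    [-0.018,-0.034,0,0],
    [-0.018,-0.034,0,0],
    [-0.018,-0.034,0,0],
    [-0.018,-0.034,0,0],
    [-0.018,-0.034,0,0],
    [-0.018,-0.034,0,0],
    [-0.018,-0.034,0,0],
    [-0.018,-0.034,0,0]
  ]
}}

```text
clock: 1.83
eef_pos: [0.4256, 0.1209, 0.3047]
ee_rot: [0.002, -0.047, 0.999, 0.0]
force: [0.8, 0.8, 0.3]
gripper_width: 0.0856
```

Emit:
{"op": "send_rows", "data": {
  "motion": [
    [-0.018,-0.034,0,0],
    [-0.018,-0.034,0,0],
    [-0.018,-0.034,0,0],
    [-0.018,-0.034,0,0],
    [-0.018,-0.034,0,0],
    [-0.018,-0.034,0,0]
  ]
}}

```text
clock: 2.33
eef_pos: [0.5564, -0.0843, 0.3063]
ee_rot: [0.003, -0.047, 0.999, 0.0]
force: [1.1, 1.1, -0.0]
gripper_width: 0.0856
```

```bash
python3 - <<'E'
from h import *
plan([.54,-.07,.3],.065)
E
```

```text
t 2.33 p [ 0.5564 -0.0843  0.3063] yaw 0.0935 q6 -1.88 now [0.015  0.0158 0.0062] afterTw [0.0155 0.0153 0.0062] tw 0.0285 w 0.0856 rows 0.5 F [ 1.1  1.1 -0. ]
```

Emit:
{"op": "send_rows", "data": {
  "motion": [
    [0.015,0.015,0.006,0.028],
    [0,0,0,0]
  ]
}}

```text
clock: 2.5
eef_pos: [0.5432, -0.0774, 0.2959]
ee_rot: [0.001, -0.029, 1.0, 0.001]
force: [0.2, 1.4, 0.1]
gripper_width: 0.0857
```

```bash
python3 - <<'E'
from h import *
cp,im=snap('wrist','w1')
cp2=campose('wrist')
import pickle;pickle.dump(cp,open('w1.pkl','wb'))
for q,z in [('piece2',.046),('conepack',.01),('stub',.01),('bar',.086),('clip_a',.06)]:
    for r in finder.spot_in('wrist',q): print(q,round(r['score'],2),np.round(r['centre'],1),np.round(px2w(cp,r['centre'],z)[0],4))
E
```

```text
piece2 0.67 [550.3 216.5] [0.5907 0.2163 0.046 ]
piece2 0.64 [294.9 175.3] [ 0.5568 -0.1091  0.046 ]
piece2 0.63 [638.1 103.7] [0.4427 0.2985 0.046 ]
piece2 0.56 [616.3 202.2] [0.5667 0.3049 0.046 ]
piece2 0.55 [578.4  97.6] [0.4439 0.2163 0.046 ]
conepack 0.91 [293.8  51.7] [ 0.4149 -0.1187  0.01  ]
stub 0.86 [365.6  48.8] [ 0.4066 -0.0339  0.01  ]
bar 0.68 [518.  21.] [0.3807 0.1044 0.086 ]
bar 0.61 [371.8 169.6] [ 0.5371 -0.0254  0.086 ]
clip_a 0.97 [322.5 142.2] [ 0.5144 -0.0788  0.06  ]
```

View pics/w1.png

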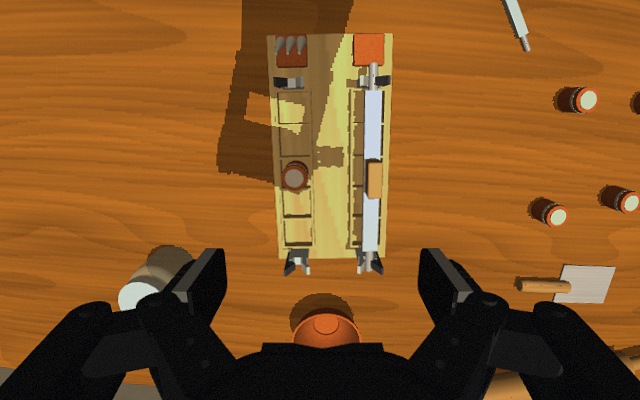

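```bash
python3 - <<'E'
import cv2
im=cv2.imread('pics/w1.png')
c=im[25:175,255:400];cv2.imwrite('pics/w1a.png',cv2.resize(c,None,fx=4,fy=4,interpolation=cv2.INTER_CUBIC))
c=im[130:280,255:400];cv2.imwrite('pics/w1b.png',cv2.resize(c,None,fx=4,fy=4,interpolation=cv2.INTER_CUBIC))
E
```

```text
(no output)
```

View pics/w1a.png

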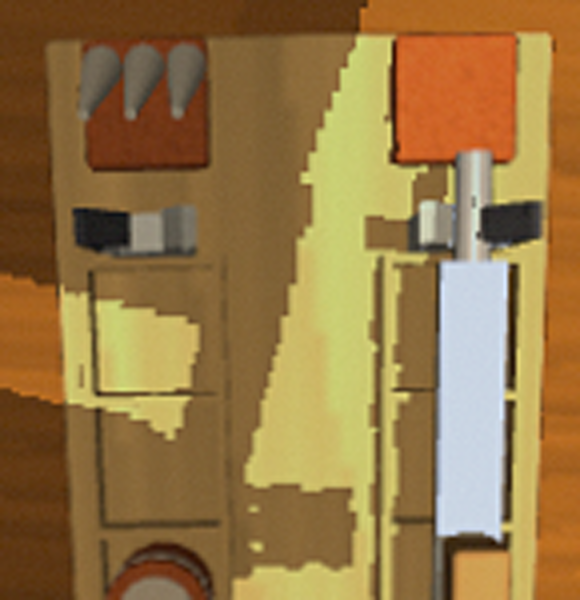

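View pics/w1b.png

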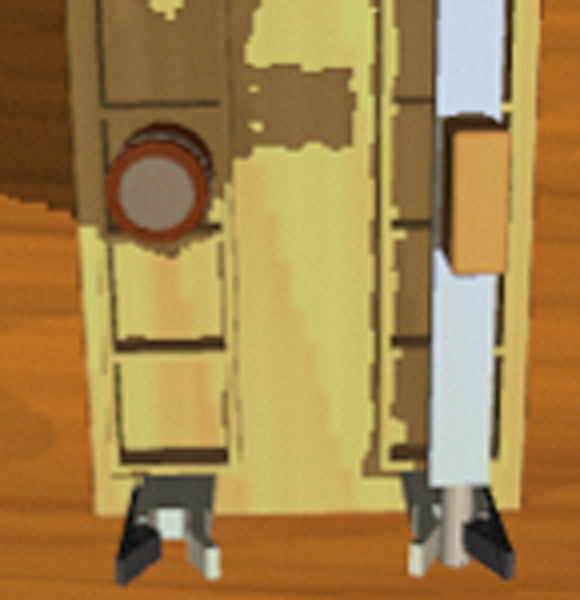

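```bash
cat > fit.py <<'E'
from h import *
import pickle
from scipy.optimize import least_squares
cp=pickle.load(open('w1.pkl','rb'))
F=[((354,34.5),(-163,27,20)),((384,34),(-163,63,20)),((384,65.25),(-127,63,20)),((353.5,65),(-127,27,20)),
 ((276.5,67),(-127,-63,20)),((307,66.5),(-127,-27,20))]
B=[((267,35.5),(0,-75,10)),((393,34),(0,75,10)),((279.5,258.5),(290,-75,10)),((385,257),(290,75,10))]
def W(p,P):
    P=np.array(P,float)/1000;c,s=np.cos(p[2]),np.sin(p[2])
    return np.c_[p[0]+c*P[:,0]-s*P[:,1],p[1]+s*P[:,0]+c*P[:,1],P[:,2]]
def f(p):
    PB=np.array([b[1] for b in B],float);PB[:,0]+=p[3]*1000
    a=w2px(cp,W(p,np.r_[np.array([x[1] for x in F],float),PB]))
    return (a-np.array([x[0] for x in F]+[b[0] for b in B])).ravel()
if __name__=='__main__':
    r=least_squares(f,[.54,-.07,.065,-.165]);print(np.round(r.x,4));print(np.round(r.fun.reshape(-1,2),1).tolist())
    p=r.x
    for uv,z in [((294.25,178.5),.046),((375,180),.086)]:
        w=px2w(cp,[uv],z)[0];d=w[:2]-p[:2];c,s=np.cos(p[2]),np.sin(p[2]);print(w,'carrier',c*d[0]+s*d[1],-s*d[0]+c*d[1])
    # same with top
    ct=campose('top')
    T=[(8,96,547,10),(8,354,541,10)]
    pts=np.array([[300+x/4.8,150+y/4.8] for x,y in [(96,551),(356,544),(78,68),(327,60)]])
    for t in px2w(ct,pts,.01):
        d=t[:2]-p[:2];print(np.round(t,4),'carrier',np.round([c*d[0]+s*d[1],-s*d[0]+c*d[1]],4))
    im=cv2.imread('pics/w1.png')
    for x,y,z in [(a,b,10) for a in (-80,-40,0,40,80) for b in (45,-45)]+[(a,b,63) for a in (-107,107) for b in (45,-45)]:
        u=w2px(cp,W(p,[(x,y,z)]))[0];cv2.drawMarker(im,(int(round(u[0])),int(round(u[1]))),(255,0,255),0,6)
    cv2.imwrite('pics/fit1.png',cv2.resize(im[25:285,255:400],None,fx=2.3,fy=2.3))
E
python3 fit.py
```

```text
[ 0.5567 -0.065   0.0745 -0.1649]
[[-0.4, -1.3], [0.9, -1.0], [0.2, 0.5], [-0.0, 1.1], [0.0, 0.5], [0.3, 0.3], [-1.0, -0.5], [0.5, -1.0], [-1.0, 1.3], [0.4, 1.1]]
[ 0.56074165 -0.10969592  0.046     ] carrier 0.0006725186756972182 -0.044854771276559936
[ 0.54807384 -0.02092151  0.086     ] carrier -0.005348452557058325 0.04461654641150276
[ 0.3883 -0.0061  0.01  ] carrier [-0.1635  0.0713]
[ 0.3974 -0.1539  0.01  ] carrier [-0.1655 -0.0768]
[0.6754 0.0146 0.01  ] carrier [0.1243 0.0706]
[ 0.6859 -0.1345  0.01  ] carrier [ 0.1237 -0.0789]
```

View pics/fit1.png

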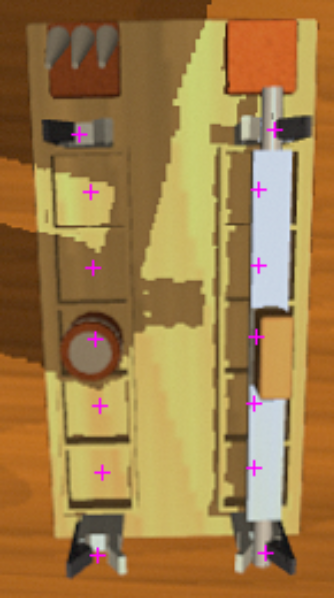

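```bash
python3 - <<'E'
from h import *
plan([.548,-.0208,.15],.0745)
E
```

```text
t 2.8 p [ 0.5441 -0.0767  0.2986] yaw 0.0614 q6 -1.84 now [-0.0064  0.0556  0.1486] afterTw [-0.0071  0.0555  0.1486] tw -0.0131 w 0.0853 rows 3.8 F [-0.1 -0.4 -0.1]
```

Emit:
{"op": "send_rows", "data": {
  "motion": [
    [-0.002,0.014,0.037,-0.013],
    [-0.002,0.014,0.037,0],
    [-0.002,0.014,0.037,0],
    [-0.002,0.014,0.037,0],
    [0,0,0,0],
    [0,0,0,0]
  ],
  "hand": 0.06,
  "grip_force": 80
}}

```text
clock: 3.3
eef_pos: [0.5511, -0.0168, 0.1514]
ee_rot: [0.009, -0.039, 0.999, -0.002]
force: [-0.2, -0.3, 1.1]
gripper_width: 0.0599
```

```bash
python3 - <<'E'
from h import *
plan([.548,-.0208,.076],.0745)
cp,im=snap('wrist','w2')
import pickle;pickle.dump(cp,open('w2.pkl','wb'))
for q,z in [('bar',.086)]:
    for r in finder.spot_in('wrist',q): print(q,round(r['score'],2),np.round(r['centre'],1),np.round(px2w(cp,r['centre'],z)[0],4))
E
```

```text
t 3.3 p [ 0.5511 -0.0168  0.1514] yaw 0.0788 q6 -1.75 now [ 0.0048 -0.0034  0.0754] afterTw [ 0.0048 -0.0034  0.0754] tw 0.0043 w 0.0599 rows 1.8 F [-0.2 -0.3  1.1]
bar 0.67 [316.7 172.8] [ 0.5226 -0.023   0.086 ]
bar 0.48 [570.5   6.4] [0.4158 0.1105 0.086 ]
```

View pics/w2.png

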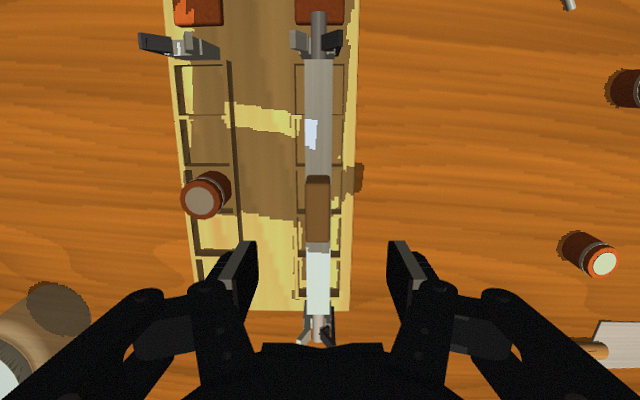

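```bash
python3 - <<'E'
from h import *
import pickle
cp=pickle.load(open('w2.pkl','rb'))
print(px2w(cp,[(317.5,176),(317.5,243)],.086),px2w(cp,[(305,209),(330,209)],.086)); 
print(px2w(cp,[(318,62),(318,314)],.060))
s=ctrl.state();print(s['ee_rot'],q2R(s['ee_rot'])[:,2])
plan([.548,-.0208,.076],.0745)
E
```

```text
[[ 0.52449747 -0.02233128  0.086     ]
 [ 0.56873705 -0.0189869   0.086     ]] [[ 0.54620561 -0.02851688  0.086     ]
 [ 0.54493721 -0.01296034  0.086     ]]
[[ 0.45718853 -0.02761635  0.06      ]
 [ 0.64260859 -0.01350123  0.06      ]]
[ 0.00985717 -0.03890473  0.99919279 -0.00173902] [ 0.01983374 -0.00270826 -0.99979962]
t 3.4 p [ 0.5514 -0.0175  0.1524] yaw 0.0778 q6 -1.75 now [ 0.0051 -0.0027  0.0763] afterTw [ 0.0051 -0.0027  0.0763] tw 0.0033 w 0.0602 rows 1.8 F [-0.4  0.2  1.3]
```

Emit:
{"op": "send_rows", "data": {
  "motion": [
    [0.0032,-0.0012,0.025,0],
    [0.0032,-0.0012,0.025,0],
    [0,0,0.015,0],
    [0,0,0,0]
  ]
}}

```text
clock: 3.73
eef_pos: [0.5516, -0.0235, 0.0957]
ee_rot: [0.018, -0.038, 0.999, -0.003]
force: [-0.0, -0.3, -0.4]
gripper_width: 0.0601
```

```bash
python3 - <<'E'
from h import *
plan([.5465,-.0205,.077],.0755)
s=ctrl.state();print(q2R(s['ee_rot'])[:,2])
E
```

```text
t 3.73 p [ 0.5516 -0.0235  0.0957] yaw 0.0763 q6 -1.76 now [0.0056 0.0035 0.0185] afterTw [0.0056 0.0035 0.0185] tw 0.0008 w 0.0601 rows 0.5 F [-0.  -0.3 -0.4]
[ 0.03680815 -0.00486822 -0.99931049]
```

Emit:
{"op": "send_rows", "data": {
  "motion": [
    [0,0,0,0],
    [0,0,0,0],
    [0,0,0,0],
    [0,0,0,0]
  ]
}}

```text
clock: 4.07
eef_pos: [0.5547, -0.0252, 0.103]
ee_rot: [0.023, -0.037, 0.999, -0.004]
force: [1.7, -0.3, 0.6]
gripper_width: 0.0599
```

```bash
python3 - <<'E'
from h import *
plan([.5465,-.0205,.077],.0755)
s=ctrl.state();print(q2R(s['ee_rot'])[:,2])
E
```

```text
t 4.07 p [ 0.5547 -0.0252  0.103 ] yaw 0.0747 q6 -1.76 now [0.009  0.0055 0.0255] afterTw [0.009  0.0055 0.0255] tw -0.0008 w 0.0599 rows 0.7 F [ 1.7 -0.3  0.6]
[ 0.04608378 -0.00606678 -0.99891916]
```

Emit:
{"op": "send_rows", "data": {
  "motion": [
    [0,0,0,0],
    [0,0,0,0],
    [0,0,0,0],
    [0,0,0,0]
  ]
}}

```text
clock: 4.4
eef_pos: [0.5557, -0.0253, 0.1055]
ee_rot: [0.025, -0.038, 0.999, -0.004]
force: [0.3, 0.4, -0.8]
gripper_width: 0.0597
```

```bash
python3 - <<'E'
from h import *
plan([.5465,-.0205,.077],.0755)
s=ctrl.state();print(q2R(s['ee_rot'])[:,2],np.round(s['joint_positions'],4),np.round(s['dq'],3))
c=cams.snapshot('top')
plan([.5465,-.0205,.077],.0755)
s=ctrl.state();print(q2R(s['ee_rot'])[:,2],np.round(s['joint_positions'],4),np.round(s['joint_torque'],2))
E
```

```text
t 4.4 p [ 0.5557 -0.0253  0.1055] yaw 0.0749 q6 -1.76 now [0.0102 0.0057 0.028 ] afterTw [0.0102 0.0058 0.028 ] tw -0.0006 w 0.0597 rows 0.7 F [ 0.3  0.4 -0.8]
[ 0.04985996 -0.0064993  -0.99873507] [-1.1090e-01  4.4550e-01  1.6731e+00 -1.1000e-03  9.7270e-01 -1.7562e+00] [ 0.001 -0.003 -0.001 -0.     0.001 -0.   ]
t 4.45 p [ 0.5557 -0.0253  0.1054] yaw 0.0749 q6 -1.76 now [0.0102 0.0057 0.0279] afterTw [0.0102 0.0057 0.0279] tw -0.0006 w 0.0599 rows 0.7 F [ 0.2 -0.2  0.5]
[ 0.04975285 -0.00645572 -0.9987407 ] [-1.1090e-01  4.4560e-01  1.6731e+00 -1.1000e-03  9.7270e-01 -1.7562e+00] [-4.000e-02 -5.728e+01 -3.082e+01 -0.000e+00 -1.400e-01 -0.000e+00]
```

Emit:
{"op": "send_rows", "data": {
  "motion": [
    [0,0,-0.03,0],
    [0,0,-0.03,0],
    [0,0,-0.03,0],
    [0,0,-0.03,0],
    [0,0,0,0],
    [0,0,0,0],
    [0,0,0,0]
  ]
}}

```text
clock: 5.03
eef_pos: [0.5485, -0.0242, 0.2289]
ee_rot: [0.023, -0.038, 0.999, -0.004]
force: [-0.3, -0.9, -1.0]
gripper_width: 0.0601
```

```bash
cat >> h.py <<'E'
def hold(n=3):
    for _ in range(n): cams.snapshot('top')
def tilt():
    s=ctrl.state();v=q2R(s['ee_rot']).T@np.array([0,0,-1.]);print('z-down in tool axes',np.round(v,4))
E
python3 - <<'E'
from h import *
plan([.5465,-.0205,.077],.0755);tilt()
hold(); plan([.5465,-.0205,.077],.0755);tilt()
E
```

```text
t 5.03 p [ 0.5485 -0.0242  0.2289] yaw 0.0753 q6 -1.76 now [0.0085 0.0052 0.1516] afterTw [0.0085 0.0052 0.1516] tw -0.0002 w 0.0601 rows 3.6 F [-0.3 -0.9 -1. ]
z-down in tool axes [0.0449 0.0094 0.9989]
t 5.18 p [ 0.5481 -0.0241  0.2275] yaw 0.0753 q6 -1.76 now [0.0077 0.0051 0.1503] afterTw [0.0077 0.0051 0.1503] tw -0.0002 w 0.0602 rows 3.6 F [-0.1  0.3 -0.7]
z-down in tool axes [0.0424 0.0089 0.9991]
```

Emit:
{"op": "send_rows", "data": {
  "motion": [
    [0.003,0.002,0.04,0]
  ]
}}

```text
clock: 5.27
eef_pos: [0.5494, -0.023, 0.1925]
ee_rot: [0.026, -0.038, 0.999, -0.004]
force: [2.4, 0.3, 0.8]
gripper_width: 0.0598
```

```bash

python3 - <<'E'
from h import *
for i in range(5):
    plan([.5465,-.0205,.077],.0755);tilt();hold(1)
s=ctrl.state();print(s['joint_positions'])
E
```

```text
t 5.27 p [ 0.5494 -0.023   0.1925] yaw 0.075 q6 -1.75 now [0.0088 0.0039 0.1152] afterTw [0.0088 0.0039 0.1152] tw -0.0005 w 0.0598 rows 2.8 F [2.4 0.3 0.8]
z-down in tool axes [0.0524 0.0108 0.9986]
t 5.32 p [ 0.5447 -0.0223  0.1804] yaw 0.0752 q6 -1.75 now [0.0019 0.0024 0.1034] afterTw [0.0019 0.0024 0.1034] tw -0.0003 w 0.0601 rows 2.5 F [ -1.8   0.8 -10.4]
z-down in tool axes [0.0366 0.0078 0.9993]
t 5.37 p [ 0.5442 -0.0223  0.1821] yaw 0.0754 q6 -1.75 now [0.0011 0.0023 0.1051] afterTw [0.0011 0.0023 0.1051] tw -0.0001 w 0.0597 rows 2.5 F [ 0.2 -0.2 -0.3]
z-down in tool axes [0.0332 0.0072 0.9994]
t 5.42 p [ 0.5454 -0.0224  0.185 ] yaw 0.0754 q6 -1.75 now [0.0027 0.0027 0.108 ] afterTw [0.0027 0.0027 0.108 ] tw -0.0001 w 0.06 rows 2.6 F [ 0.6 -0.4  1.8]
z-down in tool axes [0.0363 0.0078 0.9993]
t 5.47 p [ 0.5464 -0.0226  0.1871] yaw 0.0754 q6 -1.75 now [0.0041 0.003  0.11  ] afterTw [0.0041 0.003  0.11  ] tw -0.0001 w 0.0599 rows 2.6 F [0.2 0.8 1.1]
z-down in tool axes [0.0399 0.0085 0.9992]
[-1.07857366e-01  3.26181500e-01  1.62505906e+00 -1.12560668e-03
  1.14701450e+00 -1.75369120e+00]
```

Emit:
{"op": "send_rows", "data": {
  "motion": [
    [0.001,0.001,0.04,0]
  ]
}}

```text
clock: 5.6
eef_pos: [0.5515, -0.0224, 0.1558]
ee_rot: [0.028, -0.038, 0.999, -0.005]
force: [1.6, -0.1, 1.1]
gripper_width: 0.0602
```

```bash

python3 - <<'E'
from h import *
hold(2)
plan([.5465,-.0205,.077],.0755);tilt()
E
```

```text
t 5.7 p [ 0.5464 -0.0219  0.1458] yaw 0.0753 q6 -1.75 now [0.0024 0.0019 0.0688] afterTw [0.0024 0.0019 0.0688] tw -0.0002 w 0.0599 rows 1.7 F [0.  0.6 0.3]
z-down in tool axes [0.0375 0.0081 0.9993]
```

Emit:
{"op": "send_rows", "data": {
  "motion": [
    [0.001,0.001,0.04,0]
  ]
}}

```text
clock: 5.78
eef_pos: [0.5506, -0.0216, 0.1136]
ee_rot: [0.024, -0.038, 0.999, -0.004]
force: [3.0, -0.5, 2.0]
gripper_width: 0.0598
```

```bash

python3 - <<'E'
from h import *
hold(2)
plan([.5465,-.0205,.077],.0755);tilt()
E
```

```text
t 5.88 p [ 0.5453 -0.021   0.1045] yaw 0.0754 q6 -1.75 now [-0.0003  0.0006  0.0275] afterTw [-0.0003  0.0006  0.0275] tw -0.0001 w 0.06 rows 0.7 F [ 0.4  0.3 -0.9]
z-down in tool axes [0.0315 0.0069 0.9995]
```

Emit:
{"op": "send_rows", "data": {
  "motion": [
    [-0.0005,0.0005,0.027,0]
  ]
}}

```text
clock: 5.97
eef_pos: [0.5495, -0.0209, 0.0832]
ee_rot: [0.019, -0.038, 0.999, -0.003]
force: [1.9, -0.6, 1.5]
gripper_width: 0.0598
```

```bash

python3 - <<'E'
from h import *
hold(3)
plan([.5465,-.0205,.077],.0755);tilt()
E
```

```text
t 6.12 p [ 0.5468 -0.0206  0.0789] yaw 0.0754 q6 -1.75 now [0.0004 0.0002 0.0019] afterTw [0.0004 0.0002 0.0019] tw -0.0001 w 0.0604 rows 0.0 F [-0.  0. -0.]
z-down in tool axes [0.0306 0.0068 0.9995]
```

Emit:
{"op": "send_rows", "data": {
  "motion": [
    [0,0,0.001,0],
    [0,0,0,0],
    [0,0,0,0],
    [0,0,0,0],
    [0,0,0,0]
  ],
  "hand": 0.0,
  "grip_force": 90
}}

```text
clock: 6.53
eef_pos: [0.5501, -0.0211, 0.0873]
ee_rot: [0.02, -0.038, 0.999, -0.003]
force: [0.4, 0.2, -2.2]
gripper_width: 0.0133
```

```bash

python3 - <<'E'
from h import *
hold(1)
plan([.5465,-.0205,.077],.0755);tilt()
E
```

```text
t 6.58 p [ 0.5501 -0.0211  0.0872] yaw 0.0754 q6 -1.75 now [0.004  0.0009 0.0101] afterTw [0.004  0.0009 0.0101] tw -0.0001 w 0.0132 rows 0.3 F [ 0.1 -0.5 -1.7]
z-down in tool axes [0.0401 0.0085 0.9992]
```

```bash

python3 - <<'E'
from h import *
snap('wrist','w3');plan([.5465,-.0205,.077],.0755)
E
```

```text
t 6.63 p [ 0.55   -0.0211  0.0868] yaw 0.0754 q6 -1.75 now [0.0038 0.0009 0.0097] afterTw [0.0038 0.0009 0.0097] tw -0.0001 w 0.0137 rows 0.3 F [-0.  -0.4 -1.4]
```

View pics/w3.png

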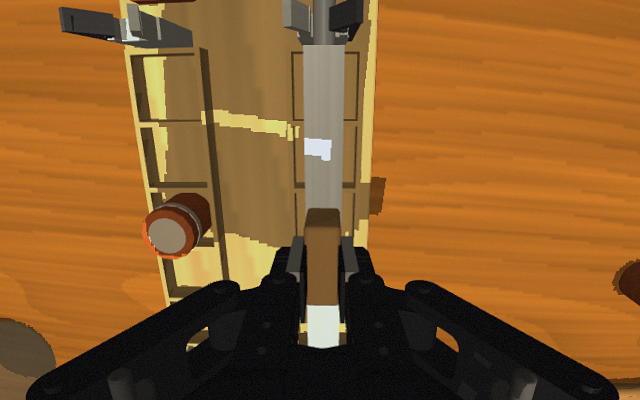

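Emit:
{"op": "send_rows", "data": {
  "motion": [
    [0,0,0,0],
    [0,0,0,0]
  ],
  "hand": 0.04
}}

```text
clock: 6.8
eef_pos: [0.55, -0.0211, 0.087]
ee_rot: [0.02, -0.038, 0.999, -0.003]
force: [-0.1, -0.5, -0.1]
gripper_width: 0.0365
```

Emit:
{"op": "send_rows", "data": {
  "motion": [
    [0.004,0.001,0.011,0]
  ]
}}

```text
clock: 6.88
eef_pos: [0.5476, -0.0206, 0.0775]
ee_rot: [0.022, -0.038, 0.999, -0.004]
force: [0.5, -0.2, -0.4]
gripper_width: 0.0404
```

```bash

python3 - <<'E'
from h import *
hold(6)
plan([.5465,-.0205,.077],.0755);tilt();hold(1);plan([.5465,-.0205,.077],.0755)
E
```

```text
t 7.18 p [ 0.5466 -0.0205  0.0763] yaw 0.0754 q6 -1.75 now [ 0.0001 -0.     -0.0007] afterTw [ 0.0001 -0.     -0.0007] tw -0.0001 w 0.0402 rows 0.0 F [ 0.3 -0.2 -0.4]
z-down in tool axes [0.04   0.0085 0.9992]
t 7.23 p [ 0.5466 -0.0205  0.0763] yaw 0.0754 q6 -1.75 now [ 0.0001 -0.     -0.0007] afterTw [ 0.0001 -0.     -0.0007] tw -0.0001 w 0.0402 rows 0.0 F [-0.3  0.8 -0.4]
```

Emit:
{"op": "send_rows", "data": {
  "motion": [
    [0,0,0,0],
    [0,0,0,0],
    [0,0,0,0],
    [0,0,0,0],
    [0,0,0,0],
    [0,0,0,0]
  ],
  "hand": 0.0,
  "grip_force": 100
}}

```text
clock: 7.73
eef_pos: [0.5472, -0.0205, 0.0772]
ee_rot: [0.021, -0.038, 0.999, -0.004]
force: [0.6, 0.6, 0.4]
gripper_width: 0.0142
```

Emit:
{"op": "send_rows", "data": {
  "motion": [
    [0,0,-0.02,0],
    [0,0,-0.03,0],
    [0,0,-0.03,0],
    [0,0,-0.03,0]
  ]
}}

```text
clock: 8.07
eef_pos: [0.539, -0.0198, 0.1829]
ee_rot: [0.013, -0.038, 0.999, -0.003]
force: [0.3, -0.7, -2.2]
gripper_width: 0.0142
```

```bash

python3 - <<'E'
from h import *
hold(5)
plan([.45,-.25,.16],.0755);tilt();snap('wrist','w4');snap('top','t4')
E
```

```text
t 8.32 p [ 0.5392 -0.0198  0.1812] yaw 0.0753 q6 -1.75 now [ 0.1068 -0.2227  0.0199] afterTw [ 0.1069 -0.2227  0.0199] tw -0.0002 w 0.0137 rows 5.9 F [-0.6 -1.3 -2.1]
z-down in tool axes [0.0263 0.0064 0.9996]
```

View pics/w4.png

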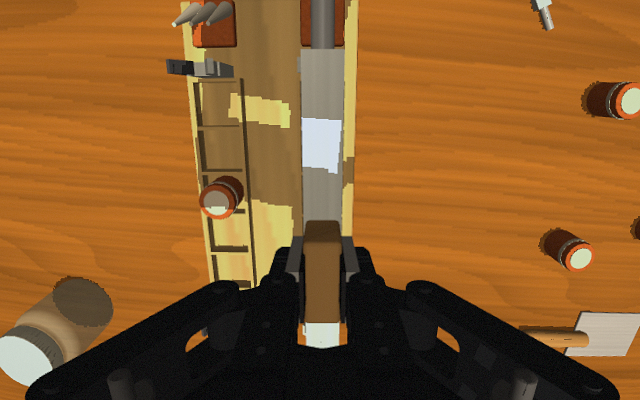

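View pics/t4.png

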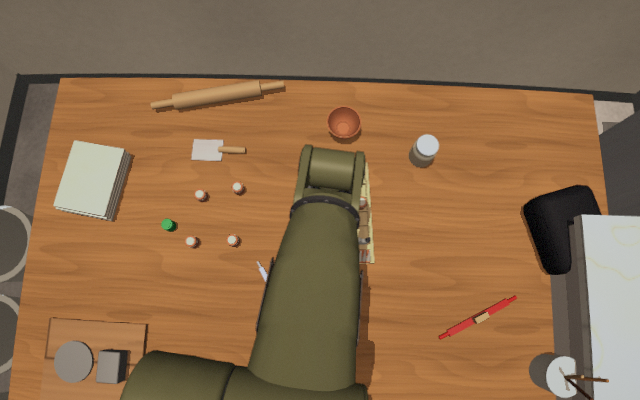

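Emit:
{"op": "send_rows", "data": {
  "motion": [
    [0.015,-0.032,0,0],
    [0.015,-0.032,0,0],
    [0.015,-0.032,0,0],
    [0.015,-0.032,0,0],
    [0.015,-0.032,0,0],
    [0.015,-0.032,0,0],
    [0.015,-0.032,0,0]
  ]
}}

```text
clock: 9.0
eef_pos: [0.4473, -0.2536, 0.1705]
ee_rot: [0.007, -0.043, 0.999, 0.001]
force: [0.9, -1.7, -2.3]
gripper_width: 0.014
```

```bash

python3 - <<'E'
from h import *
hold(5)
plan([.45,-.25,.029],.0755);tilt()
E
```

```text
t 9.25 p [ 0.4483 -0.2521  0.1708] yaw 0.0849 q6 -2.25 now [1.000e-04 1.800e-03 1.418e-01] afterTw [1.000e-04 1.800e-03 1.418e-01] tw 0.0094 w 0.0136 rows 3.4 F [ 0.3 -0.1 -1.5]
z-down in tool axes [ 1.360e-02 -9.000e-04  9.999e-01]
```

Emit:
{"op": "send_rows", "data": {
  "motion": [
    [0,0.001,0.04,0]
  ]
}}

```text
clock: 9.33
eef_pos: [0.4518, -0.252, 0.136]
ee_rot: [0.011, -0.043, 0.999, -0.002]
force: [2.6, -1.3, -1.2]
gripper_width: 0.0139
```

```bash

python3 - <<'E'
from h import *
hold(4)
plan([.45,-.25,.029],.0755);tilt()
E
```

```text
t 9.53 p [ 0.4489 -0.25    0.1308] yaw 0.0863 q6 -2.25 now [ 1.000e-04 -4.000e-04  1.018e-01] afterTw [ 1.000e-04 -4.000e-04  1.018e-01] tw 0.0108 w 0.0143 rows 2.4 F [ 0.3 -0.2 -1.1]
z-down in tool axes [ 0.0119 -0.0023  0.9999]
```

Emit:
{"op": "send_rows", "data": {
  "motion": [
    [0,0,0.04,0]
  ]
}}

```text
clock: 9.62
eef_pos: [0.4531, -0.2516, 0.0977]
ee_rot: [0.011, -0.044, 0.999, -0.002]
force: [3.0, -1.8, -1.1]
gripper_width: 0.0142
```

```bash

python3 - <<'E'
from h import *
hold(4)
plan([.45,-.25,.029],.0755);tilt()
E
```

```text
t 9.82 p [ 0.4497 -0.2497  0.0922] yaw 0.0869 q6 -2.25 now [ 0.0005 -0.0005  0.0632] afterTw [ 0.0005 -0.0005  0.0632] tw 0.0114 w 0.014 rows 1.5 F [ 0.3  0.2 -1.5]
z-down in tool axes [ 0.0118 -0.0024  0.9999]
```

Emit:
{"op": "send_rows", "data": {
  "motion": [
    [0,0,0.04,0]
  ]
}}

```text
clock: 9.9
eef_pos: [0.4542, -0.252, 0.0597]
ee_rot: [0.011, -0.044, 0.999, -0.002]
force: [2.4, -1.4, -1.0]
gripper_width: 0.0138
```

```bash

python3 - <<'E'
from h import *
hold(6)
plan([.45,-.25,.029],.0755);tilt()
E
```

```text
t 10.2 p [ 0.4511 -0.2502  0.0547] yaw 0.0868 q6 -2.25 now [0.0014 0.0003 0.0256] afterTw [0.0014 0.0003 0.0256] tw 0.0113 w 0.014 rows 0.6 F [ 0.4 -0.1 -0.9]
z-down in tool axes [ 1.420e-02 -6.000e-04  9.999e-01]
```

Emit:
{"op": "send_rows", "data": {
  "motion": [
    [0.001,0,0.024,0]
  ]
}}

```text
clock: 10.28
eef_pos: [0.4531, -0.2519, 0.0358]
ee_rot: [0.011, -0.044, 0.999, -0.002]
force: [0.7, -0.8, -2.2]
gripper_width: 0.0139
```

```bash

python3 - <<'E'
from h import *
hold(6)
plan([.45,-.25,.027],.0755);tilt()
E
```

```text
t 10.58 p [ 0.4509 -0.2506  0.032 ] yaw 0.0869 q6 -2.25 now [0.0009 0.0006 0.005 ] afterTw [0.0009 0.0006 0.005 ] tw 0.0114 w 0.0139 rows 0.1 F [-0.8  0.3 -1.4]
z-down in tool axes [1.530e-02 4.000e-04 9.999e-01]
```

Emit:
{"op": "send_rows", "data": {
  "motion": [
    [0.001,0,0.003,0]
  ]
}}

```text
clock: 10.67
eef_pos: [0.4505, -0.2509, 0.0303]
ee_rot: [0.008, -0.043, 0.999, -0.0]
force: [-0.3, 0.1, -2.3]
gripper_width: 0.0142
```

```bash

python3 - <<'E'
from h import *
hold(6)
plan([.45,-.25,.027],.0755);tilt()
E
```

```text
t 10.97 p [ 0.4502 -0.2508  0.0294] yaw 0.0867 q6 -2.25 now [0.0002 0.0009 0.0024] afterTw [0.0002 0.0009 0.0024] tw 0.0112 w 0.0142 rows 0.1 F [ 0.  -1.3  1.3]
z-down in tool axes [1.600e-02 9.000e-04 9.999e-01]
```

Emit:
{"op": "send_rows", "data": {
  "motion": [
    [0,0,0,0],
    [0,0,0,0],
    [0,0,0,0],
    [0,0,0,0]
  ],
  "hand": 0.06
}}

```text
clock: 11.3
eef_pos: [0.45, -0.2507, 0.0294]
ee_rot: [0.008, -0.044, 0.999, 0.0]
force: [0.4, 0.3, 0.4]
gripper_width: 0.0595
```

Emit:
{"op": "send_rows", "data": {
  "motion": [
    [0,0,-0.03,0],
    [0,0,-0.04,0],
    [0,0,-0.04,0],
    [0,0,-0.04,0],
    [0,0,-0.04,0],
    [0,0,-0.04,0]
  ]
}}

```text
clock: 11.8
eef_pos: [0.4432, -0.2487, 0.2595]
ee_rot: [-0.001, -0.044, 0.999, 0.006]
force: [1.3, -1.2, -0.4]
gripper_width: 0.0601
```

```bash

python3 - <<'E'
from h import *
hold(5)
tilt();cp,im=snap('wrist','w5');import pickle;pickle.dump(cp,open('w5.pkl','wb'))
# pieces from top
finder
c=campose('top');cams.snapshot('top')
plan([.45,.1,.25],.0755)
for r in finder.spot_in('top','piece2'):
    print(round(r['score'],2),np.round(r['centre'],1),np.round(px2w(c,r['centre'],.02)[0],4))
E
```

```text
z-down in tool axes [-0.001  -0.0122  0.9999]
t 12.15 p [ 0.4433 -0.2488  0.256 ] yaw 0.0873 q6 -2.25 now [-0.0371  0.3468  0.0105] afterTw [-0.033   0.3472  0.0105] tw 0.0118 w 0.0602 rows 8.4 F [-0.3 -0.2  0.5]
0.68 [360.  202.5] [ 0.5643 -0.1116  0.02  ]
0.59 [191.2 242.5] [0.4347 0.3506 0.02  ]
0.44 [236.7 185.6] [0.6011 0.2367 0.02  ]
0.21 [344.2 210. ] [ 0.5414 -0.068   0.02  ]
```

View pics/w5.png

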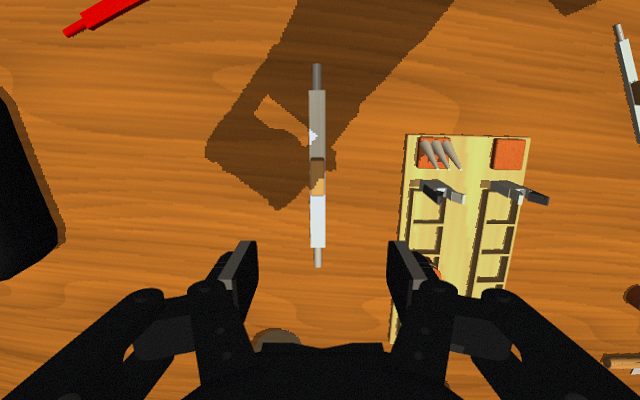

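```bash

python3 - <<'E'
from h import *
plan([.49,.29,.28],.0755)
E
```

```text
t 12.2 p [ 0.4434 -0.2488  0.2561] yaw 0.0873 q6 -2.25 now [-0.0934  0.533  -0.0171] afterTw [-0.0871  0.534  -0.0171] tw 0.0118 w 0.0598 rows 13.0 F [-0.2  0.3 -0.4]
```

Emit:
{"op": "send_rows", "data": {
  "motion": [
    [-0.006,0.037,-0.002,0.0],
    [-0.006,0.037,-0.002,0],
    [-0.006,0.037,-0.002,0],
    [-0.006,0.037,-0.002,0],
    [-0.006,0.037,-0.002,0],
    [-0.006,0.037,-0.002,0],
    [-0.006,0.037,-0.002,0],
    [-0.006,0.037,-0.002,0]
  ]
}}

```text
clock: 12.87
eef_pos: [0.4637, 0.0568, 0.268]
ee_rot: [-0.009, -0.038, 0.999, 0.009]
force: [0.8, 0.4, -0.2]
gripper_width: 0.0601
```

Emit:
{"op": "send_rows", "data": {
  "motion": [
    [-0.006,0.037,-0.001,0.0],
    [-0.006,0.037,-0.001,0],
    [-0.006,0.037,-0.001,0],
    [-0.006,0.037,-0.001,0],
    [-0.006,0.037,-0.001,0],
    [-0.006,0.037,-0.001,0]
  ]
}}

```text
clock: 13.37
eef_pos: [0.4799, 0.2927, 0.2719]
ee_rot: [-0.014, -0.038, 0.999, 0.007]
force: [1.9, -0.1, 0.5]
gripper_width: 0.06
```

```bash

python3 - <<'E'
from h import *
hold(4);tilt();plan([.49,.29,.28],.0755)
cp,im=snap('wrist','w6');import pickle;pickle.dump(cp,open('w6.pkl','wb'))
for r in finder.spot_in('wrist','piece2'):
    print(round(r['score'],2),np.round(r['centre'],1),np.round(px2w(cp,r['centre'],.03)[0],4))
E
```

```text
z-down in tool axes [-0.0276 -0.0153  0.9995]
t 13.57 p [0.48   0.2911 0.2716] yaw 0.0779 q6 -1.18 now [-0.0097 -0.0018 -0.0087] afterTw [-0.0097 -0.0018 -0.0087] tw 0.0024 w 0.0602 rows 0.3 F [-0.4 -1.  -0.4]
0.73 [373.1 140.8] [0.4385 0.3491 0.03  ]
0.63 [429.4 181.8] [0.4805 0.4211 0.03  ]
0.6 [  6.  212.8] [ 0.5592 -0.1016  0.03  ]
0.56 [350.4 247. ] [0.569  0.3363 0.03  ]
```

View pics/w6.png

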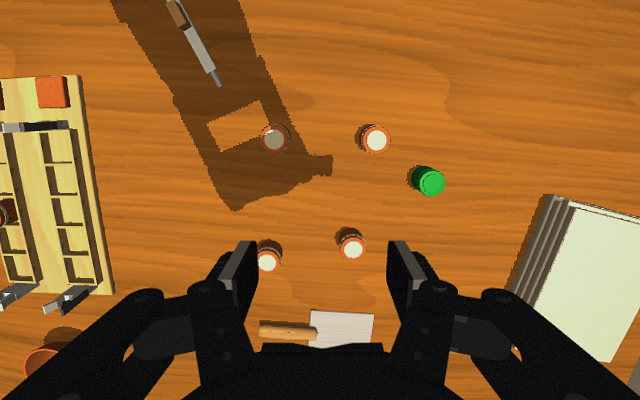

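```bash
cat >> h.py <<'E'
def disc(im,uv,r=14):
    """refine white/grey disc centre near uv: pale (low saturation) pixels"""
    x,y=int(uv[0]),int(uv[1]);y0=max(0,y-r);x0=max(0,x-r)
    c=im[y0:y+r+1,x0:x+r+1]
    hsv=cv2.cvtColor(np.ascontiguousarray(c),cv2.COLOR_RGB2HSV)
    m=((hsv[:,:,1]<110)&(hsv[:,:,2]>90)).astype(np.uint8)
    n,l,st,ce=cv2.connectedComponentsWithStats(m)
    if n<2: return None
    k=1+np.argmax(st[1:,4]);return ce[k]+[x0,y0],st[k]
E
python3 - <<'E'
from h import *
import pickle
cp=pickle.load(open('w6.pkl','rb'));im=cv2.imread('pics/w6.png')[:,:,::-1]
for uv in [(376,141),(274,139),(268,262),(353,248)]:
    d,st=disc(im,uv);print(np.round(d,1),st,np.round(px2w(cp,d,.036)[0],4))
E
```

```text
[376.2 139.8] [  5   3  20  20 308] [0.4368 0.3514 0.036 ]
[273.7 138.8] [  4   4  20  20 307] [0.4445 0.2377 0.036 ]
[266.5 262.2] [  4   6  18  17 241] [0.594  0.2352 0.036 ]
[352.7 249. ] [  5   7  19  17 251] [0.5689 0.3384 0.036 ]
```

```bash

python3 - <<'E'
from h import *
plan([.4445,.2377,.12],.0745)
E
```

```text
t 13.67 p [0.4804 0.2898 0.2724] yaw 0.0756 q6 -1.18 now [ 0.0357 -0.0516  0.1526] afterTw [ 0.0356 -0.0517  0.1526] tw 0.0011 w 0.06 rows 4.0 F [ 0.5 -0.2  0.7]
```

Emit:
{"op": "send_rows", "data": {
  "motion": [
    [0.009,-0.013,0.035,0],
    [0.009,-0.013,0.035,0],
    [0.009,-0.013,0.035,0],
    [0.009,-0.013,0.035,0]
  ]
}}

```text
clock: 14.0
eef_pos: [0.4478, 0.2337, 0.1353]
ee_rot: [-0.006, -0.036, 0.999, 0.01]
force: [1.7, 0.6, -1.6]
gripper_width: 0.0606
```

```bash
cat >> h.py <<'E'
def look(fn,cands,z=.036,target=None):
    """snap wrist, refine piece discs nearest the predicted world xy's"""
    cp,im=snap('wrist',fn);s=ctrl.state()
    for c in cands:
        u=w2px(cp,[[c[0],c[1],z]])[0]
        r=disc(im,u,22) if 0<u[0]<640 and 0<u[1]<400 else None
        print('pred px',np.round(u), 'found', None if r is None else (np.round(r[0],1),r[1][2:],np.round(px2w(cp,r[0],z)[0][:2],4)))
    return cp,im
E
python3 - <<'E'
from h import *
hold(5);tilt()
look('w7',[(.4445,.2377)])
plan([.4445,.2377,.029],.0745)
E
```

```text
z-down in tool axes [-0.0104 -0.0218  0.9997]
pred px [323. 198.] found (array([323.1, 197.9]), array([ 30,  29, 668], dtype=int32), array([0.4446, 0.2377]))
t 14.3 p [0.4495 0.2359 0.1382] yaw 0.0721 q6 -1.26 now [ 0.0038 -0.0002  0.1093] afterTw [ 0.0038 -0.0002  0.1093] tw -0.0024 w 0.0603 rows 2.6 F [-0.4  1.1  0.5]
```

View pics/w7.png

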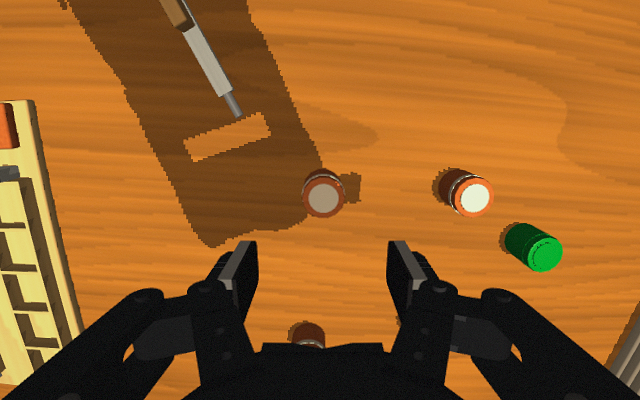

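Emit:
{"op": "send_rows", "data": {
  "motion": [
    [0.002,0,0.038,0],
    [0.001,0,0.038,0]
  ]
}}

```text
clock: 14.47
eef_pos: [0.4522, 0.2401, 0.0706]
ee_rot: [0.004, -0.036, 0.999, 0.014]
force: [0.9, 0.8, -1.1]
gripper_width: 0.0602
```

```bash
python3 - <<'E'
from h import *
hold(5);tilt()
plan([.4445,.2377,.029],.0745)
E
```

```text
z-down in tool axes [ 0.0054 -0.0272  0.9996]
t 14.72 p [0.4516 0.2398 0.0712] yaw 0.0724 q6 -1.26 now [ 0.0075 -0.0027  0.0421] afterTw [ 0.0075 -0.0027  0.0421] tw -0.0021 w 0.0599 rows 1.0 F [-0.  -0.2 -0.1]
```

Emit:
{"op": "send_rows", "data": {
  "motion": [
    [0.0075,-0.0027,0.041,0]
  ]
}}

```text
clock: 14.8
eef_pos: [0.4498, 0.24, 0.0376]
ee_rot: [0.009, -0.036, 0.999, 0.016]
force: [3.7, 0.2, 0.9]
gripper_width: 0.06
```

```bash
python3 - <<'E'
from h import *
hold(6);tilt()
plan([.4445,.2377,.029],.0745)
E
```

```text
z-down in tool axes [ 0.0081 -0.0282  0.9996]
t 15.1 p [0.4457 0.2382 0.0324] yaw 0.0725 q6 -1.26 now [ 0.0012 -0.0005  0.0034] afterTw [ 0.0012 -0.0005  0.0034] tw -0.002 w 0.0598 rows 0.1 F [-0.  -1.1 -0. ]
```

Emit:
{"op": "send_rows", "data": {
  "motion": [
    [0.0012,-0.0005,0.002,0],
    [0,0,0,0],
    [0,0,0,0],
    [0,0,0,0],
    [0,0,0,0]
  ],
  "hand": 0.0,
  "grip_force": 60
}}

```text
clock: 15.52
eef_pos: [0.4471, 0.2387, 0.0356]
ee_rot: [0.007, -0.036, 0.999, 0.016]
force: [-0.5, 0.5, -1.2]
gripper_width: 0.0298
```

Emit:
{"op": "send_rows", "data": {
  "motion": [
    [0,0,-0.03,0],
    [0,0,-0.04,0],
    [0,0,-0.04,0],
    [0,0,0,0]
  ]
}}

```text
clock: 15.85
eef_pos: [0.4445, 0.2346, 0.148]
ee_rot: [0.004, -0.036, 0.999, 0.014]
force: [0.8, 0.4, 0.2]
gripper_width: 0.0299
```

```bash
cat >> h.py <<'E'
CAR=(.5567,-.065,.0745)
def cw(x,y,p=None):
    p=p or CAR
    c,s=np.cos(p[2]),np.sin(p[2]);return np.array([p[0]+c*x-s*y,p[1]+s*x+c*y])
E
python3 - <<'E'
from h import *
hold(2);tilt()
for x in (-.08,-.04,0,.04,.08): print(np.round(cw(x,-.045),4))
plan([*cw(-.08,-.045),.14],.0745)
E
```

```text
z-down in tool axes [ 0.0031 -0.0264  0.9996]
[ 0.4803 -0.1158]
[ 0.5202 -0.1129]
[ 0.56   -0.1099]
[ 0.5999 -0.1069]
[ 0.6398 -0.1039]
t 15.95 p [0.4427 0.2338 0.1425] yaw 0.0723 q6 -1.25 now [-0.0123 -0.3514 -0.0067] afterTw [-0.0115 -0.3514 -0.0067] tw -0.0022 w 0.0299 rows 8.4 F [-0.1  0.1 -0.5]
```

Emit:
{"op": "send_rows", "data": {
  "motion": [
    [-0.001,-0.039,0,0],
    [-0.001,-0.039,0,0],
    [-0.001,-0.039,0,0],
    [-0.001,-0.039,0,0],
    [-0.001,-0.039,0,0],
    [-0.001,-0.039,0,0],
    [-0.001,-0.039,0,0],
    [-0.001,-0.039,0,0]
  ]
}}

```text
clock: 16.62
eef_pos: [0.4692, -0.0829, 0.123]
ee_rot: [-0.006, -0.042, 0.999, 0.014]
force: [1.4, 0.3, -0.2]
gripper_width: 0.0296
```

```bash
python3 - <<'E'
from h import *
hold(5);tilt()
plan([*cw(-.08,-.045),.14],.0745)
E
```

```text
z-down in tool axes [-0.0113 -0.0292  0.9995]
t 16.87 p [ 0.4695 -0.0808  0.1234] yaw 0.0832 q6 -1.93 now [-0.0076 -0.0353 -0.0177] afterTw [-0.0079 -0.0353 -0.0177] tw 0.0087 w 0.0299 rows 1.0 F [ 1.   0.8 -1. ]
```

Emit:
{"op": "send_rows", "data": {
  "motion": [
    [-0.008,-0.035,-0.005,0.009]
  ]
}}

```text
clock: 16.95
eef_pos: [0.4792, -0.111, 0.1261]
ee_rot: [-0.008, -0.04, 0.999, 0.015]
force: [0.4, 0.2, -0.5]
gripper_width: 0.0295
```

```bash
python3 - <<'E'
from h import *
hold(6);tilt()
plan([*cw(-.08,-.045),.046],.0745)
cp,im=snap('wrist','w8')
import pickle;pickle.dump(cp,open('w8.pkl','wb'))
E
```

```text
z-down in tool axes [-0.0123 -0.0296  0.9995]
t 17.25 p [ 0.4802 -0.1138  0.1269] yaw 0.0756 q6 -1.98 now [-0.0009 -0.0044  0.0808] afterTw [-0.0009 -0.0044  0.0808] tw 0.0011 w 0.0299 rows 1.9 F [-0.4  0.5 -0. ]
```

View pics/w8.png

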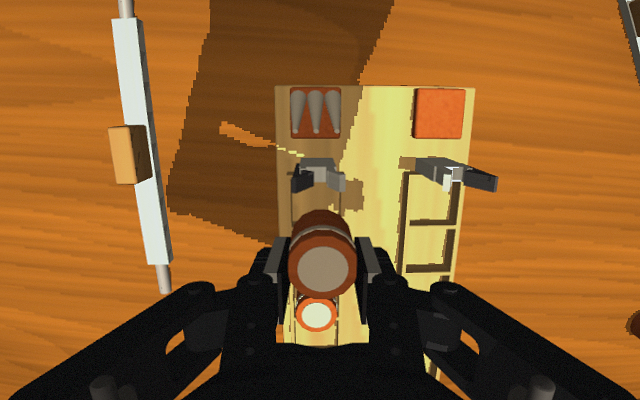

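```bash
python3 - <<'E'
import cv2
im=cv2.imread('pics/w8.png')
c=im[75:195,265:485];cv2.imwrite('pics/w8a.png',cv2.resize(c,None,fx=3.6,fy=3.6,interpolation=cv2.INTER_CUBIC))
E
```

```text
(no output)
```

View pics/w8a.png

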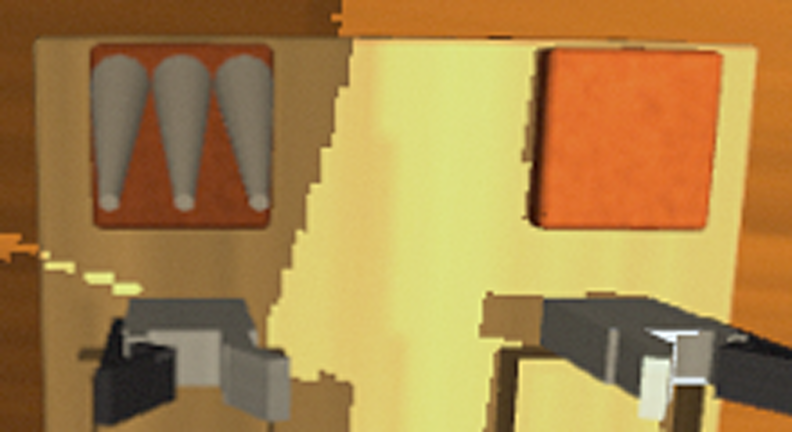

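```bash
python3 - <<'E'
import fit
from fit import *
cp=pickle.load(open('w8.pkl','rb'))
F=[((290,87.2),(-163,-63,20)),((340.6,87.2),(-163,-27,20)),((340.6,138.6),(-127,-27,20)),((291.4,138.3),(-127,-63,20)),
((418,88.3),(-163,27,20)),((465.6,88.9),(-163,63,20)),((461.9,138.6),(-127,63,20)),((415.3,138.3),(-127,27,20)),
((274.7,85.6),(-165,-75,10)),((475.3,87.5),(-165,75,10))]
def f(p): return (w2px(cp,W(p,[x[1] for x in F]))-np.array([x[0] for x in F])).ravel()
r=least_squares(f,[.5567,-.065,.0745]);print(np.round(r.x,4),np.round(r.fun.reshape(-1,2),1).tolist())
def g(p): return f([p[0],p[1],.0745])
r=least_squares(g,[.5567,-.065]);print(np.round(r.x,4),np.abs(r.fun).max())
print(W([*r.x,.0745],[(-80,-45,0),(0,-45,0)]))
# held piece top centre at (323,268)
print(px2w(cp,[(323,268)],.1269+.0025))
E
```

```text
[ 0.5564 -0.0647  0.0773] [[-0.8, -0.2], [0.6, -0.2], [-0.0, 0.5], [-1.0, 1.0], [-0.2, -0.6], [1.6, -0.3], [0.6, 0.8], [-0.7, 0.8], [-1.3, -0.6], [1.6, -0.6]]
[ 0.5564 -0.0651] 1.665762058846326
[[ 0.47997862 -0.11588701  0.        ]
 [ 0.55975671 -0.10993252  0.        ]]
[[ 0.47764985 -0.11395697  0.1294    ]]
```

```bash
python3 - <<'E'
from h import *
plan([.4826,-.1158,.047],.0755)
E
```

```text
t 17.3 p [ 0.4802 -0.1139  0.127 ] yaw 0.0757 q6 -1.98 now [-0.0032 -0.0044  0.0799] afterTw [-0.0032 -0.0044  0.0799] tw 0.0002 w 0.0298 rows 1.9 F [0.7 0.3 0. ]
```

Emit:
{"op": "send_rows", "data": {
  "motion": [
    [-0.002,-0.003,0.04,0]
  ]
}}

```text
clock: 17.38
eef_pos: [0.4851, -0.1156, 0.0921]
ee_rot: [-0.002, -0.039, 0.999, 0.013]
force: [3.0, -0.6, 0.6]
gripper_width: 0.0293
```

```bash
python3 - <<'E'
from h import *
hold(5);tilt()
plan([.4826,-.1158,.06],.0755)
E
```

```text
z-down in tool axes [-0.0118 -0.0294  0.9995]
t 17.63 p [ 0.4821 -0.1152  0.088 ] yaw 0.0762 q6 -1.98 now [-0.0008 -0.0014  0.028 ] afterTw [-0.0008 -0.0014  0.028 ] tw 0.0007 w 0.0299 rows 0.7 F [0.7 0.6 0.8]
```

Emit:
{"op": "send_rows", "data": {
  "motion": [
    [-0.0008,-0.0014,0.025,0]
  ]
}}

```text
clock: 17.72
eef_pos: [0.4853, -0.1164, 0.0677]
ee_rot: [-0.003, -0.038, 0.999, 0.013]
force: [0.4, -0.3, 0.6]
gripper_width: 0.0296
```

```bash
python3 - <<'E'
from h import *
hold(6);tilt()
plan([.4826,-.1158,.052],.0755)
E
```

```text
z-down in tool axes [-0.0103 -0.0287  0.9995]
t 18.02 p [ 0.4832 -0.116   0.0645] yaw 0.0763 q6 -1.98 now [ 0.0005 -0.0001  0.0125] afterTw [ 0.0005 -0.0001  0.0125] tw 0.0008 w 0.03 rows 0.3 F [ 0.4 -0.3 -0.6]
```

Emit:
{"op": "send_rows", "data": {
  "motion": [
    [0.001,0,0.008,0]
  ]
}}

```text
clock: 18.1
eef_pos: [0.4832, -0.1162, 0.0584]
ee_rot: [-0.004, -0.038, 0.999, 0.014]
force: [0.1, 0.7, -0.6]
gripper_width: 0.0298
```

```bash
python3 - <<'E'
from h import *
hold(3);tilt()
plan([.4826,-.1158,.047],.0755)
E
```

```text
z-down in tool axes [-0.0106 -0.0289  0.9995]
t 18.25 p [ 0.4819 -0.1158  0.0564] yaw 0.0763 q6 -1.99 now [-0.0008 -0.0003  0.0094] afterTw [-0.0008 -0.0003  0.0094] tw 0.0008 w 0.03 rows 0.2 F [-0.6 -0.5  0. ]
```

Emit:
{"op": "send_rows", "data": {
  "motion": [
    [0,0,0.008,0]
  ]
}}

```text
clock: 18.33
eef_pos: [0.4826, -0.1158, 0.0494]
ee_rot: [-0.005, -0.038, 0.999, 0.014]
force: [0.4, 0.2, -0.2]
gripper_width: 0.0296
```

```bash
python3 - <<'E'
from h import *
hold(4);tilt()
plan([.4826,-.1158,.0455],.0755)
E
```

```text
z-down in tool axes [-0.0113 -0.0291  0.9995]
t 18.53 p [ 0.4817 -0.1155  0.0481] yaw 0.0762 q6 -1.99 now [-0.0009 -0.0004  0.0026] afterTw [-0.0009 -0.0004  0.0026] tw 0.0007 w 0.0296 rows 0.1 F [-0.3  0.7 -1.2]
```

Emit:
{"op": "send_rows", "data": {
  "motion": [
    [-0.0005,0,0.003,0]
  ]
}}

```text
clock: 18.62
eef_pos: [0.4824, -0.1155, 0.0455]
ee_rot: [-0.006, -0.038, 0.999, 0.014]
force: [-0.1, -0.6, -0.8]
gripper_width: 0.0297
```

```bash
python3 - <<'E'
from h import *
hold(4);tilt()
plan([.4826,-.1158,.0455],.0755)
E
```

```text
z-down in tool axes [-0.0113 -0.0291  0.9995]
t 18.82 p [ 0.4822 -0.1154  0.0451] yaw 0.0763 q6 -1.99 now [-0.0004 -0.0004 -0.0004] afterTw [-0.0004 -0.0004 -0.0004] tw 0.0008 w 0.0298 rows 0.0 F [-0.1 -0.7 -0.2]
```

Emit:
{"op": "send_rows", "data": {
  "motion": [
    [0,0,0,0],
    [0,0,0,0],
    [0,0,0,0]
  ],
  "hand": 0.06
}}

```text
clock: 19.07
eef_pos: [0.4823, -0.1155, 0.0454]
ee_rot: [-0.006, -0.038, 0.999, 0.014]
force: [0.0, -0.6, -0.1]
gripper_width: 0.0598
```

Emit:
{"op": "send_rows", "data": {
  "motion": [
    [0,0,-0.03,0],
    [0,0,-0.04,0],
    [0,0,-0.04,0]
  ]
}}

```text
clock: 19.32
eef_pos: [0.4803, -0.1174, 0.1513]
ee_rot: [-0.013, -0.038, 0.999, 0.017]
force: [0.7, -1.1, 0.3]
gripper_width: 0.0602
```

```bash
python3 - <<'E'
from h import *
hold(4);tilt()
plan([.4826,-.1158,.0455],.0755)
cp,im=snap('wrist','w9')
import pickle;pickle.dump(cp,open('w9.pkl','wb'))
E
```

```text
z-down in tool axes [-0.0204 -0.033   0.9992]
t 19.52 p [ 0.4813 -0.1178  0.1515] yaw 0.076 q6 -1.98 now [-0.0036 -0.0016  0.1059] afterTw [-0.0036 -0.0016  0.1059] tw 0.0005 w 0.0598 rows 2.5 F [ 0.5  0.2 -0.5]
```

View pics/w9.png

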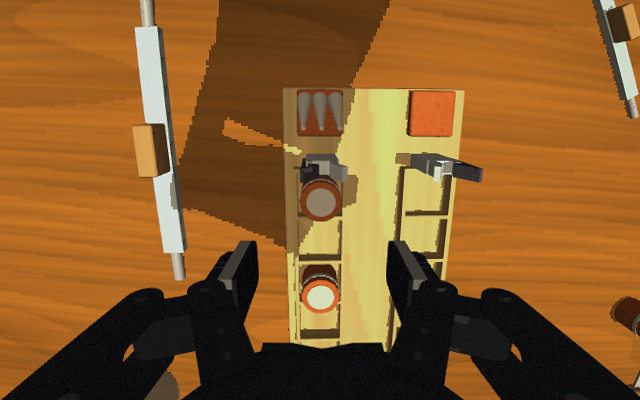

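```bash
python3 - <<'E'
from h import *
plan([.4368,.3514,.16],.0745)
c=campose('top');snap('top','t9')
for r in finder.spot_in('top','piece2'):
    print(round(r['score'],2),np.round(r['centre'],1),np.round(px2w(c,r['centre'],.02)[0],4))
E
```

```text
t 19.57 p [ 0.4808 -0.1176  0.1503] yaw 0.0759 q6 -1.98 now [0.0082 0.471  0.0064] afterTw [0.0088 0.471  0.0064] tw 0.0014 w 0.0598 rows 11.3 F [-0.2  0.9 -0.8]
0.67 [199.6 192.9] [0.5762 0.3407 0.02  ]
0.57 [235.2 184.5] [0.6041 0.2412 0.02  ]
0.43 [191.  243.1] [0.4331 0.351  0.02  ]
```

Emit:
{"op": "send_rows", "data": {
  "motion": [
    [0.001,0.039,-0.002,0],
    [0.001,0.039,-0.002,0],
    [0.001,0.039,-0.002,0],
    [0.001,0.039,-0.002,0],
    [0.001,0.039,0,0],
    [0.001,0.039,0,0],
    [0.001,0.039,0,0],
    [0.001,0.039,0,0]
  ]
}}

```text
clock: 20.33
eef_pos: [0.4454, 0.1991, 0.1607]
ee_rot: [-0.02, -0.032, 0.999, 0.017]
force: [0.4, 0.5, 0.5]
gripper_width: 0.0597
```

Emit:
{"op": "send_rows", "data": {
  "motion": [
    [0.001,0.039,0,0],
    [0.001,0.039,0,0],
    [0.001,0.039,0,0],
    [0,0.02,0,0]
  ]
}}

```text
clock: 20.67
eef_pos: [0.4292, 0.3446, 0.1612]
ee_rot: [-0.024, -0.033, 0.999, 0.015]
force: [-0.4, 0.4, -0.6]
gripper_width: 0.0597
```

```bash
python3 - <<'E'
from h import *
hold(3);tilt()
look('w10',[(.4368,.3514),(.569,.3384)])
plan([.4368,.3514,.12],.0745)
E
```

```text
z-down in tool axes [-0.0469 -0.0309  0.9984]
pred px [329. 210.] found (array([328.9, 210.7]), array([ 27,  26, 553], dtype=int32), array([0.437 , 0.3517]))
pred px [304. 348.] found (array([306.2, 342.3]), array([ 22,  10, 131], dtype=int32), array([0.5628, 0.34  ]))
t 20.87 p [0.4301 0.3411 0.161 ] yaw 0.0648 q6 -1.08 now [-0.0093  0.0086  0.0409] afterTw [-0.0094  0.0085  0.0409] tw -0.0097 w 0.0601 rows 1.0 F [-1.1 -0.   0.1]
```

View pics/w10.png

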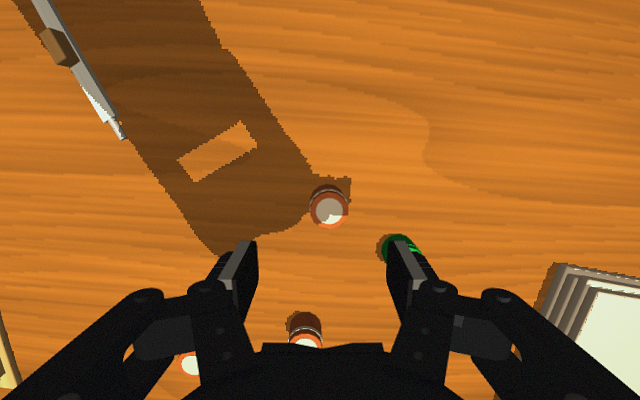

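Emit:
{"op": "send_rows", "data": {
  "motion": [
    [-0.004,0.003,0.033,-0.01],
    [-0.002,0.003,0.033,0],
    [0,0.003,0.033,0]
  ]
}}

```text
clock: 21.12
eef_pos: [0.4348, 0.3519, 0.0652]
ee_rot: [-0.019, -0.036, 0.999, 0.018]
force: [-0.0, 0.5, 0.2]
gripper_width: 0.0598
```

```bash
python3 - <<'E'
from h import *
hold(4);tilt()
plan([.4370,.3517,.032],.0745)
E
```

```text
z-down in tool axes [-0.0388 -0.0352  0.9986]
t 21.32 p [0.4343 0.352  0.0665] yaw 0.0724 q6 -1.08 now [-0.004  -0.0017  0.0343] afterTw [-0.004  -0.0017  0.0343] tw -0.0021 w 0.0602 rows 0.8 F [ 0.1 -0.3  1.3]
```

Emit:
{"op": "send_rows", "data": {
  "motion": [
    [-0.004,-0.0017,0.036,0]
  ]
}}

```text
clock: 21.4
eef_pos: [0.4406, 0.3537, 0.0375]
ee_rot: [-0.015, -0.036, 0.999, 0.02]
force: [1.4, 1.4, 1.2]
gripper_width: 0.0597
```

```bash
python3 - <<'E'
from h import *
hold(6);tilt()
plan([.4370,.3517,.032],.0745)
E
```

```text
z-down in tool axes [-0.0364 -0.0366  0.9987]
t 21.7 p [0.4377 0.3522 0.0327] yaw 0.0723 q6 -1.09 now [ 0.0007 -0.0005  0.0007] afterTw [ 0.0007 -0.0005  0.0007] tw -0.0022 w 0.0599 rows 0.0 F [-0.1 -0.2  0.2]
```

Emit:
{"op": "send_rows", "data": {
  "motion": [
    [0.0007,0,0.001,0],
    [0,0,0,0],
    [0,0,0,0],
    [0,0,0,0],
    [0,0,0,0]
  ],
  "hand": 0.0
}}

```text
clock: 22.12
eef_pos: [0.4385, 0.3535, 0.0375]
ee_rot: [-0.016, -0.037, 0.999, 0.02]
force: [-0.5, -0.2, -0.6]
gripper_width: 0.0295
```

Emit:
{"op": "send_rows", "data": {
  "motion": [
    [0,0,-0.03,0],
    [0,0,-0.04,0],
    [0,0,-0.04,0],
    [0,-0.01,-0.01,0]
  ]
}}

```text
clock: 22.45
eef_pos: [0.4413, 0.3385, 0.1577]
ee_rot: [-0.019, -0.037, 0.999, 0.017]
force: [0.6, -0.0, 0.9]
gripper_width: 0.0298
```

```bash
python3 - <<'E'
from h import *
hold(1);tilt()
plan([*cw(-.04,-.045),.15],.0745)
E
```

```text
z-down in tool axes [-0.0378 -0.0353  0.9987]
t 22.5 p [0.4415 0.3366 0.1571] yaw 0.0733 q6 -1.1 now [-0.0452 -0.4539 -0.0106] afterTw [-0.0446 -0.454  -0.0106] tw -0.0012 w 0.0294 rows 10.9 F [ 1.1 -1.6  0.9]
```

Emit:
{"op": "send_rows", "data": {
  "motion": [
    [-0.004,-0.0385,-0.001,0],
    [-0.004,-0.0385,-0.001,0],
    [-0.004,-0.0385,-0.001,0],
    [-0.004,-0.0385,-0.001,0],
    [-0.004,-0.0385,-0.001,0],
    [-0.004,-0.0385,-0.001,0],
    [-0.004,-0.0385,-0.001,0],
    [-0.004,-0.0385,-0.001,0]
  ]
}}

```text
clock: 23.17
eef_pos: [0.4949, 0.0242, 0.1487]
ee_rot: [-0.021, -0.042, 0.999, 0.018]
force: [1.3, 1.0, -0.2]
gripper_width: 0.0295
```

Emit:
{"op": "send_rows", "data": {
  "motion": [
    [-0.004,-0.0385,-0.001,0],
    [-0.004,-0.0385,-0.001,0],
    [-0.004,-0.0385,-0.001,0],
    [-0.002,-0.015,0,0]
  ]
}}

```text
clock: 23.5
eef_pos: [0.5183, -0.1148, 0.1427]
ee_rot: [-0.022, -0.04, 0.999, 0.018]
force: [0.3, 0.9, -0.3]
gripper_width: 0.0296
```

```bash
python3 - <<'E'
from h import *
hold(5);tilt()
plan([*cw(-.04,-.045),.13],.0745)
E
```

```text
z-down in tool axes [-0.0432 -0.0388  0.9983]
t 23.75 p [ 0.5181 -0.1101  0.143 ] yaw 0.0825 q6 -1.95 now [-0.0024 -0.0035  0.0128] afterTw [-0.0024 -0.0034  0.0128] tw 0.008 w 0.0299 rows 0.3 F [ 1.  -0.3  0.6]
```

Emit:
{"op": "send_rows", "data": {
  "motion": [
    [-0.002,-0.003,0.04,0.008]
  ]
}}

```text
clock: 23.83
eef_pos: [0.5217, -0.1112, 0.1084]
ee_rot: [-0.017, -0.038, 0.999, 0.017]
force: [2.9, -0.3, 0.1]
gripper_width: 0.0297
```

```bash
python3 - <<'E'
from h import *
hold(4);tilt()
plan([.5217,-.1136,.067],.0755)
E
```

```text
z-down in tool axes [-0.0452 -0.0391  0.9982]
t 24.03 p [ 0.5182 -0.1105  0.1031] yaw 0.0759 q6 -1.95 now [-0.0049 -0.0048  0.0357] afterTw [-0.0049 -0.0048  0.0357] tw 0.0004 w 0.0296 rows 0.9 F [ 0.2 -0.5 -0.9]
```

Emit:
{"op": "send_rows", "data": {
  "motion": [
    [-0.005,-0.005,0.036,0]
  ]
}}

```text
clock: 24.12
eef_pos: [0.5253, -0.114, 0.0733]
ee_rot: [-0.018, -0.039, 0.999, 0.017]
force: [2.4, -0.6, 0.6]
gripper_width: 0.0297
```

```bash
python3 - <<'E'
from h import *
hold(6);tilt()
plan([.5217,-.1136,.057],.0755)
snap('wrist','w11')
E
```

```text
z-down in tool axes [-0.043  -0.0383  0.9983]
t 24.42 p [ 0.5225 -0.1138  0.0688] yaw 0.0762 q6 -1.95 now [ 0.0003 -0.0002  0.0119] afterTw [ 0.0003 -0.0002  0.0119] tw 0.0007 w 0.0298 rows 0.3 F [ 0.4  0.1 -0.1]
```

View pics/w11.png

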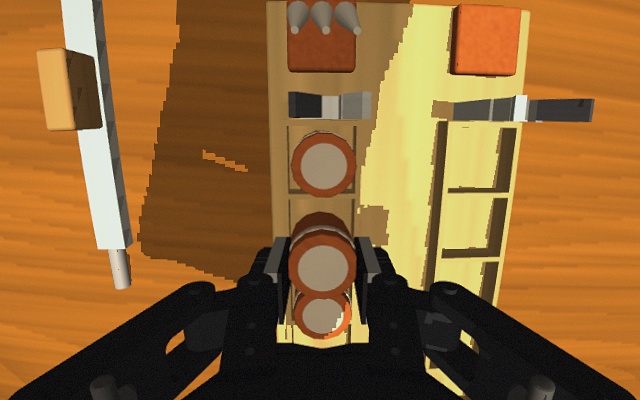

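Aligned over the pocket (held piece at 322,268, between the first piece 323,165 and the middle one). Insert in small steps.

Emit:
{"op": "send_rows", "data": {
  "motion": [
    [0.0003,0,0.01,0]
  ]
}}

```text
clock: 24.55
eef_pos: [0.523, -0.1138, 0.0613]
ee_rot: [-0.02, -0.039, 0.999, 0.018]
force: [0.5, -0.3, -0.3]
gripper_width: 0.0294
```

```bash
python3 - <<'E'
from h import *
hold(3)
plan([.5217,-.1136,.0485],.0755)
E
```

```text
t 24.7 p [ 0.5215 -0.1134  0.0587] yaw 0.0762 q6 -1.95 now [-0.0006 -0.0006  0.0101] afterTw [-0.0006 -0.0006  0.0101] tw 0.0007 w 0.0297 rows 0.2 F [-0.3 -0.2 -0.2]
```

Emit:
{"op": "send_rows", "data": {
  "motion": [
    [0,0,0.009,0]
  ]
}}

```text
clock: 24.78
eef_pos: [0.5219, -0.1134, 0.0509]
ee_rot: [-0.021, -0.039, 0.999, 0.018]
force: [-0.1, -0.5, 0.0]
gripper_width: 0.0296
```

```bash
python3 - <<'E'
from h import *
hold(4)
plan([.5217,-.1136,.0485],.0755)
E
```

```text
t 24.98 p [ 0.5209 -0.1131  0.0493] yaw 0.0762 q6 -1.95 now [-0.0008 -0.0006  0.0008] afterTw [-0.0008 -0.0006  0.0008] tw 0.0007 w 0.0297 rows 0.0 F [-0.  -0.6 -1.1]
```

Emit:
{"op": "send_rows", "data": {
  "motion": [
    [0,0,0,0],
    [0,0,0,0],
    [0,0,0,0]
  ],
  "hand": 0.06
}}

```text
clock: 25.23
eef_pos: [0.5212, -0.1131, 0.0496]
ee_rot: [-0.023, -0.038, 0.999, 0.018]
force: [-0.4, 0.6, 0.9]
gripper_width: 0.06
```

Emit:
{"op": "send_rows", "data": {
  "motion": [
    [0,0,-0.03,0],
    [0,0,-0.04,0],
    [0,0,-0.04,0]
  ]
}}

```text
clock: 25.48
eef_pos: [0.5228, -0.116, 0.1551]
ee_rot: [-0.03, -0.038, 0.999, 0.021]
force: [0.2, -0.3, -0.1]
gripper_width: 0.0599
```

```bash
python3 - <<'E'
from h import *
hold(3);tilt()
cp,im=snap('wrist','w12')
plan([.594,.2352,.16],.0745)
c=campose('top');snap('top','t12')
for r in finder.spot_in('top','piece2'):
    print(round(r['score'],2),np.round(r['centre'],1),np.round(px2w(c,r['centre'],.02)[0],4))
E
```

```text
z-down in tool axes [-0.0499 -0.041   0.9979]
t 25.68 p [ 0.5238 -0.1163  0.1552] yaw 0.0757 q6 -1.95 now [-0.097   0.3451  0.0046] afterTw [-0.0965  0.3452  0.0046] tw 0.0012 w 0.0603 rows 8.6 F [-0.2 -0.8 -1.3]
0.65 [238.  184.4] [0.6047 0.2333 0.02  ]
0.61 [200.  192.7] [0.5769 0.3396 0.02  ]
```

View pics/w12.png

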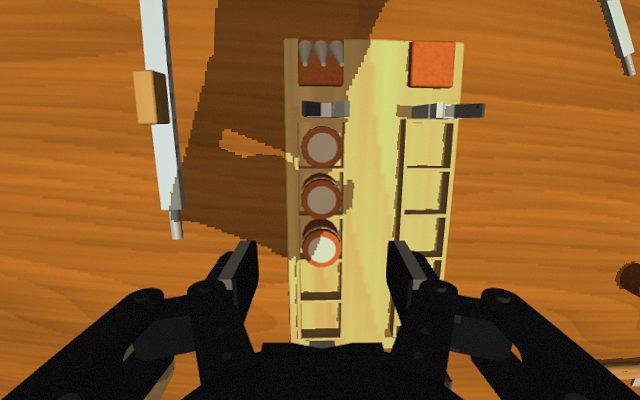

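View pics/t12.png

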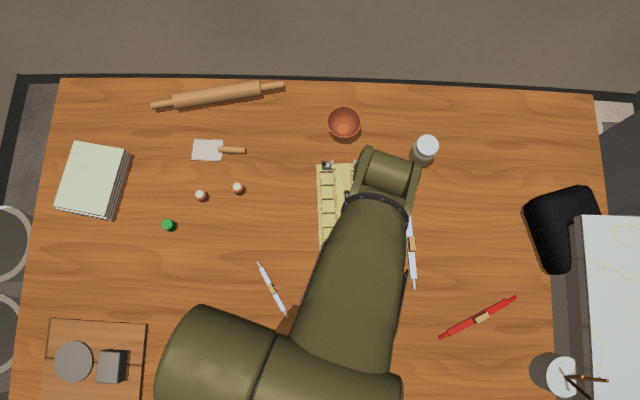

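Emit:
{"op": "send_rows", "data": {
  "motion": [
    [-0.0107,0.038,0,0],
    [-0.0107,0.038,0,0],
    [-0.0107,0.038,0,0],
    [-0.0107,0.038,0,0],
    [-0.0107,0.038,0,0],
    [-0.0107,0.038,0,0],
    [-0.0107,0.038,0,0],
    [-0.0107,0.038,0,0]
  ]
}}

```text
clock: 26.45
eef_pos: [0.5837, 0.1994, 0.1498]
ee_rot: [-0.038, -0.032, 0.999, 0.02]
force: [0.8, -0.6, -0.4]
gripper_width: 0.0605
```

Emit:
{"op": "send_rows", "data": {
  "motion": [
    [-0.006,0.02,0,0]
  ]
}}

```text
clock: 26.53
eef_pos: [0.5878, 0.2237, 0.1486]
ee_rot: [-0.039, -0.033, 0.998, 0.02]
force: [-0.9, 0.2, -0.7]
gripper_width: 0.0599
```

```bash
python3 - <<'E'
from h import *
hold(4);tilt()
look('w13',[(.594,.2352),(.569,.3384)])
plan([.594,.2352,.12],.0745)
E
```

```text
z-down in tool axes [-0.0779 -0.0424  0.9961]
pred px [335. 218.] found (array([335.4, 218.4]), array([ 28,  28, 599], dtype=int32), array([0.594 , 0.2352]))
pred px [467. 194.] found (array([467.2, 194.3]), array([ 27,  28, 578], dtype=int32), array([0.5689, 0.3387]))
t 26.78 p [0.588  0.2192 0.149 ] yaw 0.0627 q6 -1.38 now [-0.0093  0.0144  0.0291] afterTw [-0.0094  0.0142  0.0291] tw -0.0118 w 0.0599 rows 0.8 F [ 1.2 -0.  -0. ]
```

View pics/w13.png

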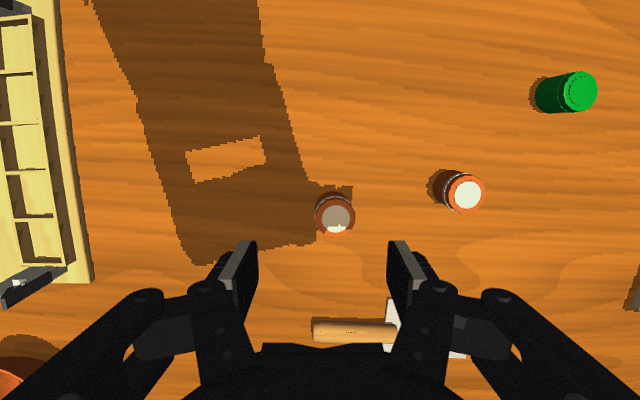

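Emit:
{"op": "send_rows", "data": {
  "motion": [
    [-0.004,0.006,0.03,-0.012],
    [-0.003,0.005,0.03,0],
    [-0.001,0.003,0.03,0]
  ]
}}

```text
clock: 27.03
eef_pos: [0.5917, 0.234, 0.0634]
ee_rot: [-0.033, -0.036, 0.999, 0.022]
force: [0.4, -0.7, -0.4]
gripper_width: 0.06
```

```bash
python3 - <<'E'
from h import *
hold(4);tilt()
plan([.594,.2352,.032],.0745)
E
```

```text
z-down in tool axes [-0.068  -0.045   0.9967]
t 27.23 p [0.5912 0.234  0.0643] yaw 0.0708 q6 -1.38 now [-0.0051 -0.0005  0.032 ] afterTw [-0.0051 -0.0005  0.032 ] tw -0.0037 w 0.0598 rows 0.8 F [-0.  -0.1  1.3]
```

Emit:
{"op": "send_rows", "data": {
  "motion": [
    [-0.005,-0.0005,0.033,0]
  ]
}}

```text
clock: 27.32
eef_pos: [0.5978, 0.2357, 0.0389]
ee_rot: [-0.029, -0.036, 0.999, 0.023]
force: [2.8, 0.0, 0.2]
gripper_width: 0.0603
```

```bash
python3 - <<'E'
from h import *
hold(6);tilt()
plan([.594,.2352,.032],.0745)
E
```

```text
z-down in tool axes [-0.0652 -0.0457  0.9968]
t 27.62 p [0.5948 0.2353 0.0336] yaw 0.0707 q6 -1.38 now [ 0.0007 -0.0001  0.0016] afterTw [ 0.0007 -0.0001  0.0016] tw -0.0038 w 0.06 rows 0.0 F [ 0.2 -0.4 -0.6]
```

Emit:
{"op": "send_rows", "data": {
  "motion": [
    [0.0,0,0,0],
    [0,0,0,0],
    [0,0,0,0],
    [0,0,0,0],
    [0,0,0,0]
  ],
  "hand": 0.0
}}

```text
clock: 28.03
eef_pos: [0.5967, 0.2357, 0.0396]
ee_rot: [-0.03, -0.036, 0.999, 0.023]
force: [-0.1, -0.2, -0.2]
gripper_width: 0.0295
```

Emit:
{"op": "send_rows", "data": {
  "motion": [
    [0,0,-0.03,0],
    [0,0,-0.04,0],
    [0,0,-0.04,0],
    [0,-0.01,-0.01,0]
  ]
}}

```text
clock: 28.37
eef_pos: [0.6027, 0.2211, 0.1589]
ee_rot: [-0.034, -0.037, 0.998, 0.021]
force: [0.7, 0.5, 0.5]
gripper_width: 0.0297
```

```bash
python3 - <<'E'
from h import *
hold(1);tilt()
plan([*cw(.04,-.045),.15],.0745)
E
```

```text
z-down in tool axes [-0.0673 -0.0447  0.9967]
t 28.42 p [0.603  0.2187 0.1583] yaw 0.0711 q6 -1.39 now [ 0.0266 -0.3246 -0.0044] afterTw [ 0.0277 -0.3245 -0.0044] tw -0.0034 w 0.0295 rows 7.8 F [ 0.6 -1.8  1.2]
```

Emit:
{"op": "send_rows", "data": {
  "motion": [
    [0.0035,-0.0395,0,0],
    [0.0035,-0.0395,0,0],
    [0.0035,-0.0395,0,0],
    [0.0035,-0.0395,0,0],
    [0.0035,-0.0395,0,0],
    [0.0035,-0.0395,0,0],
    [0.0035,-0.0395,0,0],
    [0.0035,-0.0395,0,0]
  ]
}}

```text
clock: 29.08
eef_pos: [0.5959, -0.104, 0.1421]
ee_rot: [-0.035, -0.041, 0.998, 0.022]
force: [0.1, -0.3, -0.0]
gripper_width: 0.0297
```

```bash
python3 - <<'E'
from h import *
hold(5);tilt()
cp,im=snap('wrist','w14');import pickle;pickle.dump(cp,open('w14.pkl','wb'))
plan([*cw(.04,-.045),.13],.0745)
E
```

```text
z-down in tool axes [-0.0677 -0.0473  0.9966]
t 29.38 p [ 0.5965 -0.1012  0.1425] yaw 0.0821 q6 -1.9 now [-0.0038 -0.0066  0.0119] afterTw [-0.0038 -0.0066  0.0119] tw 0.0076 w 0.0294 rows 0.3 F [-0.5 -0.  -0. ]
```

View pics/w14.png

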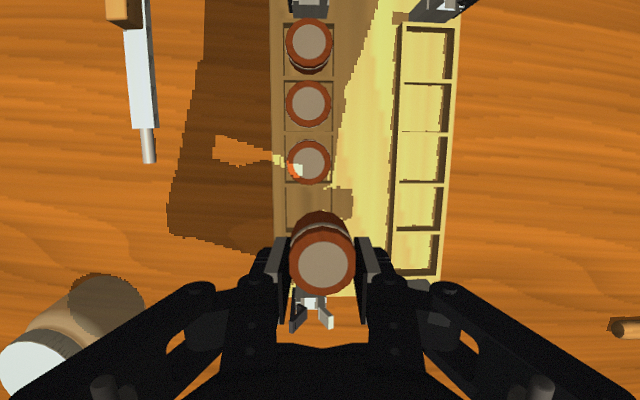

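```bash
python3 - <<'E'
from h import *
import pickle
cp=pickle.load(open('w14.pkl','rb'))
print(px2w(cp,[(323,266)],.143))
for w in px2w(cp,[(309,43),(308,103),(308,161)],.046):
    d=w[:2]-np.array(CAR[:2]);c,s=np.cos(CAR[2]),np.sin(CAR[2]);print(w,c*d[0]+s*d[1],-s*d[0]+c*d[1])
# row a rim corners: far-left outer etc
E
```

```text
[[ 0.59385471 -0.10190333  0.143     ]]
[ 0.48056558 -0.11573267  0.046     ] -0.07969932093877574 -0.04492517583736189
[ 0.51931663 -0.11347915  0.046     ] -0.04088803388989674 -0.04556218655493009
[ 0.55868446 -0.11056253  0.046     ] -0.0014123157280890274 -0.045583856730856194
```

Emit:
{"op": "send_rows", "data": {
  "motion": [
    [-0.005,-0.006,0.038,0.007]
  ]
}}

```text
clock: 29.47
eef_pos: [0.6024, -0.1042, 0.1102]
ee_rot: [-0.029, -0.039, 0.999, 0.021]
force: [1.8, -0.6, -0.4]
gripper_width: 0.0295
```

```bash
python3 - <<'E'
from h import *
hold(4);tilt()
plan([.6025,-.107,.067],.0755)
E
```

```text
z-down in tool axes [-0.0694 -0.0473  0.9965]
t 29.67 p [ 0.5991 -0.1039  0.104 ] yaw 0.0767 q6 -1.9 now [-0.0057 -0.0051  0.0365] afterTw [-0.0057 -0.005   0.0365] tw 0.0012 w 0.0295 rows 0.9 F [0.1 0.2 0.9]
```

Emit:
{"op": "send_rows", "data": {
  "motion": [
    [-0.006,-0.005,0.036,0]
  ]
}}

```text
clock: 29.75
eef_pos: [0.6065, -0.1068, 0.0752]
ee_rot: [-0.03, -0.04, 0.999, 0.021]
force: [1.9, -0.0, 1.2]
gripper_width: 0.0296
```

```bash
python3 - <<'E'
from h import *
hold(6);tilt()
plan([.6025,-.107,.058],.0755)
E
```

```text
z-down in tool axes [-0.0667 -0.0465  0.9967]
t 30.05 p [ 0.6037 -0.1069  0.07  ] yaw 0.0771 q6 -1.9 now [ 0.0004 -0.0006  0.0121] afterTw [ 0.0004 -0.0006  0.0121] tw 0.0016 w 0.0296 rows 0.3 F [-0.9 -0.2  0.1]
```

Emit:
{"op": "send_rows", "data": {
  "motion": [
    [0.0004,-0.0004,0.011,0]
  ]
}}

```text
clock: 30.13
eef_pos: [0.6041, -0.1071, 0.0624]
ee_rot: [-0.032, -0.039, 0.998, 0.021]
force: [0.1, 0.2, 0.4]
gripper_width: 0.0295
```

```bash
python3 - <<'E'
from h import *
hold(3)
plan([.6025,-.107,.049],.0755)
E
```

```text
t 30.28 p [ 0.6023 -0.1067  0.0592] yaw 0.0771 q6 -1.91 now [-0.0008 -0.0007  0.0101] afterTw [-0.0008 -0.0007  0.0101] tw 0.0016 w 0.0293 rows 0.2 F [-0.2 -0.3  0.5]
```

Emit:
{"op": "send_rows", "data": {
  "motion": [
    [0,0,0.009,0]
  ]
}}

```text
clock: 30.37
eef_pos: [0.6026, -0.1066, 0.0517]
ee_rot: [-0.033, -0.039, 0.998, 0.022]
force: [0.4, -0.0, -0.0]
gripper_width: 0.0293
```

```bash
python3 - <<'E'
from h import *
hold(4)
plan([.6025,-.107,.047],.0755)
E
```

```text
t 30.57 p [ 0.6015 -0.1063  0.0498] yaw 0.0771 q6 -1.91 now [-0.0011 -0.0009  0.0027] afterTw [-0.0011 -0.0009  0.0027] tw 0.0016 w 0.0297 rows 0.1 F [ 0.2 -0.6 -0.8]
```

Emit:
{"op": "send_rows", "data": {
  "motion": [
    [-0.0005,-0.0005,0.003,0]
  ]
}}

```text
clock: 30.65
eef_pos: [0.6022, -0.1067, 0.0476]
ee_rot: [-0.034, -0.039, 0.998, 0.022]
force: [-15.0, 5.2, 57.4]
gripper_width: 0.0294
```

```bash
python3 - <<'E'
from h import *
hold(4)
plan([.6025,-.107,.047],.0755)
E
```

```text
t 30.85 p [ 0.6022 -0.1067  0.0478] yaw 0.0771 q6 -1.91 now [-0.0004 -0.0003  0.0008] afterTw [-0.0004 -0.0003  0.0008] tw 0.0016 w 0.0296 rows 0.0 F [-3.8  0.5  9.2]
```

Emit:
{"op": "send_rows", "data": {
  "motion": [
    [0,0,0,0],
    [0,0,0,0],
    [0,0,0,0]
  ],
  "hand": 0.06
}}

```text
clock: 31.1
eef_pos: [0.6026, -0.1069, 0.0484]
ee_rot: [-0.034, -0.039, 0.998, 0.022]
force: [0.7, -0.0, -1.2]
gripper_width: 0.0601
```

Emit:
{"op": "send_rows", "data": {
  "motion": [
    [0,0,-0.03,0],
    [0,0,-0.04,0],
    [0,0,-0.04,0]
  ]
}}

```text
clock: 31.35
eef_pos: [0.6066, -0.1105, 0.1515]
ee_rot: [-0.042, -0.039, 0.998, 0.024]
force: [0.7, 0.1, 0.6]
gripper_width: 0.0597
```

```bash
python3 - <<'E'
from h import *
hold(3);tilt()
cp,im=snap('wrist','w15')
plan([.5689,.3387,.16],.0745)
c=campose('top');snap('top','t15')
for r in finder.spot_in('top','piece2'):
    print(round(r['score'],2),np.round(r['centre'],1),np.round(px2w(c,r['centre'],.02)[0],4))
E
```

```text
z-down in tool axes [-0.0733 -0.0488  0.9961]
t 31.55 p [ 0.6076 -0.1107  0.152 ] yaw 0.0767 q6 -1.9 now [0.003  0.4509 0.0149] afterTw [0.004  0.4509 0.0149] tw 0.0022 w 0.0599 rows 10.8 F [ 0.2  0.1 -1.4]
0.71 [199.8 191.3] [0.5809 0.3405 0.02  ]
0.62 [167.1 225.4] [0.4798 0.4238 0.02  ]
```

View pics/w15.png

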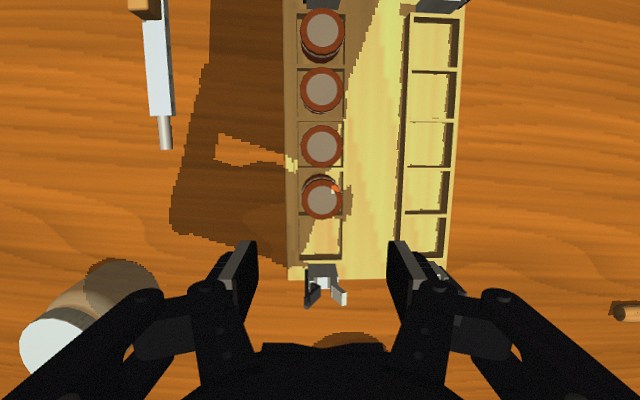

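Emit:
{"op": "send_rows", "data": {
  "motion": [
    [0,0,-0.04,0]
  ]
}}

```text
clock: 31.73
eef_pos: [0.6071, -0.1114, 0.1817]
ee_rot: [-0.048, -0.039, 0.998, 0.026]
force: [0.2, 0.3, -1.1]
gripper_width: 0.0599
```

```bash
python3 - <<'E'
from h import *
tilt()
for i in range(5): hold(1);tilt()
E
```

```text
z-down in tool axes [-0.0939 -0.0558  0.994 ]
z-down in tool axes [-0.0798 -0.0509  0.9955]
z-down in tool axes [-0.0761 -0.0498  0.9959]
z-down in tool axes [-0.0781 -0.0504  0.9957]
z-down in tool axes [-0.0806 -0.0512  0.9954]
z-down in tool axes [-0.0822 -0.0518  0.9953]
```

Emit:
{"op": "send_rows", "data": {
  "motion": [
    [0,0,0.041,0],
    [0,0,0.041,0],
    [0,0,0,0],
    [0,0,0,0],
    [0,0,0,0]
  ]
}}

```text
clock: 32.4
eef_pos: [0.601, -0.108, 0.1022]
ee_rot: [-0.045, -0.039, 0.998, 0.025]
force: [-0.4, 0.4, -0.2]
gripper_width: 0.06
```

```bash
python3 - <<'E'
from h import *
tilt()
for i in range(3): hold(1);tilt()
plan([.5689,.3387,.16],.0745)
E
```

```text
z-down in tool axes [-0.0878 -0.0536  0.9947]
z-down in tool axes [-0.0861 -0.0531  0.9949]
z-down in tool axes [-0.0844 -0.0525  0.995 ]
z-down in tool axes [-0.0836 -0.0523  0.9951]
t 32.55 p [ 0.6021 -0.1083  0.1041] yaw 0.0763 q6 -1.91 now [ 0.0017  0.4505 -0.0324] afterTw [ 0.0026  0.4505 -0.0324] tw 0.0018 w 0.06 rows 10.8 F [ 0.3 -0.1  0.6]
```

Emit:
{"op": "send_rows", "data": {
  "motion": [
    [0,0,0.035,0],
    [0,0,-0.04,0]
  ]
}}

```text
clock: 32.72
eef_pos: [0.5996, -0.1077, 0.0962]
ee_rot: [-0.048, -0.039, 0.998, 0.026]
force: [-1.8, 0.5, -5.6]
gripper_width: 0.0602
```

```bash
python3 - <<'E'
from h import *
for i in range(6): hold(1)
tilt()
plan([.5689,.3387,.16],.0745)
E
```

```text
z-down in tool axes [-0.0699 -0.0476  0.9964]
t 33.02 p [ 0.6055 -0.1092  0.1116] yaw 0.0769 q6 -1.91 now [ 0.004   0.4512 -0.0267] afterTw [ 0.0051  0.4512 -0.0267] tw 0.0024 w 0.0602 rows 10.8 F [-0.1  0.1  0.2]
```

Emit:
{"op": "send_rows", "data": {
  "motion": [
    [0,0,0.04,0],
    [0,0,-0.041,0]
  ]
}}

```text
clock: 33.18
eef_pos: [0.6012, -0.108, 0.095]
ee_rot: [-0.043, -0.039, 0.998, 0.025]
force: [-2.5, 0.4, -6.9]
gripper_width: 0.0602
```

```bash
python3 - <<'E'
from h import *
hold(5)
tilt()
plan([.5689,.3387,.16],.0745)
E
```

```text
z-down in tool axes [-0.0558 -0.043   0.9975]
t 33.43 p [ 0.6083 -0.1099  0.1141] yaw 0.0775 q6 -1.91 now [ 0.006   0.4518 -0.0262] afterTw [ 0.0074  0.4518 -0.0262] tw 0.003 w 0.0601 rows 10.9 F [-1.3  0.6 -0.2]
```

Emit:
{"op": "send_rows", "data": {
  "motion": [
    [0,0,0.04,0],
    [0,0,-0.041,0]
  ]
}}

```text
clock: 33.6
eef_pos: [0.604, -0.1086, 0.0973]
ee_rot: [-0.036, -0.039, 0.998, 0.022]
force: [-1.1, 0.6, -6.1]
gripper_width: 0.0602
```

```bash
python3 - <<'E'
from h import *
hold(5)
tilt()
plan([.5689,.3387,.16],.0745)
E
```

```text
z-down in tool axes [-0.0412 -0.038   0.9984]
t 33.85 p [ 0.611  -0.1105  0.1169] yaw 0.0779 q6 -1.91 now [ 0.0081  0.4525 -0.0256] afterTw [ 0.0096  0.4524 -0.0256] tw 0.0034 w 0.06 rows 10.9 F [ 0.5  0.  -1.1]
```

Emit:
{"op": "send_rows", "data": {
  "motion": [
    [0,0,0.04,0],
    [0,0,-0.041,0]
  ]
}}

```text
clock: 34.02
eef_pos: [0.6068, -0.1092, 0.0999]
ee_rot: [-0.029, -0.039, 0.999, 0.02]
force: [-0.9, 0.4, -5.9]
gripper_width: 0.0601
```

```bash
python3 - <<'E'
from h import *
hold(5)
tilt()
plan([.5689,.3387,.16],.0745)
E
```

```text
z-down in tool axes [-0.026  -0.0329  0.9991]
t 34.27 p [ 0.6138 -0.1112  0.1199] yaw 0.0783 q6 -1.91 now [ 0.0102  0.4531 -0.0249] afterTw [ 0.0119  0.453  -0.0249] tw 0.0038 w 0.0601 rows 10.9 F [ 0.2 -0.1  1.1]
```

Good tilt control. Raise and travel to the last piece.

Emit:
{"op": "send_rows", "data": {
  "motion": [
    [0,0.02,-0.025,0],
    [0.001,0.0385,-0.015,0],
    [0.001,0.0385,0,0],
    [0.001,0.0385,0,0],
    [0.001,0.0385,0,0],
    [0.001,0.0385,0,0],
    [0.001,0.0385,0,0],
    [0.001,0.0385,0,0]
  ]
}}

```text
clock: 34.93
eef_pos: [0.5837, 0.1799, 0.1775]
ee_rot: [-0.008, -0.034, 0.999, 0.016]
force: [1.1, 0.1, -1.2]
gripper_width: 0.0599
```

Emit:
{"op": "send_rows", "data": {
  "motion": [
    [0.001,0.0385,0,0],
    [0.001,0.0385,0,0],
    [0.001,0.0385,0,0],
    [0.001,0.02,0,0]
  ]
}}

```text
clock: 35.27
eef_pos: [0.5671, 0.3244, 0.1861]
ee_rot: [-0.005, -0.035, 0.999, 0.017]
force: [-0.1, -0.5, -0.0]
gripper_width: 0.0599
```

```bash
python3 - <<'E'
from h import *
hold(4);tilt()
look('w16',[(.5689,.3387)])
plan([.5689,.3387,.12],.0745)
E
```

```text
z-down in tool axes [-0.0103 -0.0339  0.9994]
pred px [337. 191.] found (array([337.1, 190.9]), array([ 25,  25, 465], dtype=int32), array([0.5691, 0.3386]))
t 35.52 p [0.5684 0.3198 0.1854] yaw 0.0671 q6 -1.2 now [-0.0024  0.0166  0.066 ] afterTw [-0.0025  0.0166  0.066 ] tw -0.0074 w 0.0601 rows 1.6 F [ 0.1  0.1 -0. ]
```

View pics/w16.png

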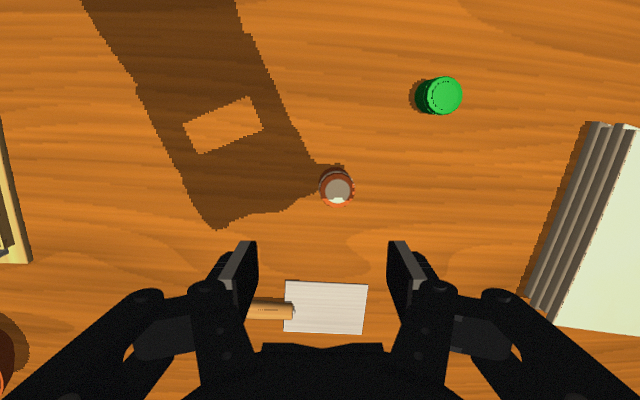

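Emit:
{"op": "send_rows", "data": {
  "motion": [
    [-0.001,0.008,0.035,-0.007],
    [-0.001,0.006,0.035,0],
    [0,0,0.035,0]
  ]
}}

```text
clock: 35.77
eef_pos: [0.5737, 0.3352, 0.0884]
ee_rot: [0.002, -0.035, 0.999, 0.02]
force: [1.0, 1.0, -0.1]
gripper_width: 0.0601
```

```bash
python3 - <<'E'
from h import *
hold(4);tilt()
plan([.5690,.3386,.032],.0745)
E
```

```text
z-down in tool axes [ 0.0026 -0.0385  0.9993]
t 35.97 p [0.5732 0.3347 0.089 ] yaw 0.0694 q6 -1.2 now [0.004  0.0019 0.0571] afterTw [0.004  0.002  0.0571] tw -0.0051 w 0.0601 rows 1.4 F [0.2 0.4 1.2]
```

Emit:
{"op": "send_rows", "data": {
  "motion": [
    [0.003,0.002,0.03,-0.005]
  ]
}}

```text
clock: 36.05
eef_pos: [0.574, 0.3383, 0.0672]
ee_rot: [0.006, -0.037, 0.999, 0.022]
force: [0.9, 1.4, 1.5]
gripper_width: 0.0599
```

```bash
python3 - <<'E'
from h import *
hold(4);tilt()
plan([.5690,.3386,.032],.0745)
E
```

```text
z-down in tool axes [ 0.004  -0.039   0.9992]
t 36.25 p [0.5707 0.3375 0.0612] yaw 0.074 q6 -1.2 now [0.0017 0.     0.0292] afterTw [0.0017 0.     0.0292] tw -0.0005 w 0.0598 rows 0.7 F [ 0.6 -0.2  0.7]
```

Emit:
{"op": "send_rows", "data": {
  "motion": [
    [0.002,0,0.029,0]
  ]
}}

```text
clock: 36.33
eef_pos: [0.5724, 0.3398, 0.0398]
ee_rot: [0.006, -0.037, 0.999, 0.022]
force: [1.7, 1.0, 1.2]
gripper_width: 0.0599
```

```bash
python3 - <<'E'
from h import *
hold(8);tilt()
plan([.5690,.3386,.032],.0745)
E
```

```text
z-down in tool axes [ 0.0058 -0.0397  0.9992]
t 36.73 p [0.5693 0.3388 0.0338] yaw 0.074 q6 -1.2 now [ 0.0003 -0.0002  0.0018] afterTw [ 0.0003 -0.0002  0.0018] tw -0.0005 w 0.0601 rows 0.0 F [-0.2 -0.   0.5]
```

Emit:
{"op": "send_rows", "data": {
  "motion": [
    [0.0,0,0,0],
    [0,0,0,0],
    [0,0,0,0],
    [0,0,0,0]
  ],
  "hand": 0.0
}}

```text
clock: 37.07
eef_pos: [0.5703, 0.3391, 0.0366]
ee_rot: [0.004, -0.037, 0.999, 0.021]
force: [0.4, -0.0, -1.1]
gripper_width: 0.0296
```

```bash
python3 - <<'E'
from h import *
hold(2);tilt()
plan([.5690,.3386,.032],.0745)
E
```

```text
z-down in tool axes [ 0.0084 -0.0407  0.9991]
t 37.17 p [0.5702 0.3391 0.0363] yaw 0.0741 q6 -1.2 now [ 0.0013 -0.0006  0.0043] afterTw [ 0.0013 -0.0006  0.0043] tw -0.0004 w 0.0297 rows 0.1 F [-0.7 -0.6 -0.8]
```

Gripped; up and over to the last pocket.

Emit:
{"op": "send_rows", "data": {
  "motion": [
    [0,0,-0.03,0],
    [0,0,-0.04,0],
    [0,0,-0.04,0],
    [0,-0.01,-0.01,0]
  ]
}}

```text
clock: 37.5
eef_pos: [0.568, 0.3241, 0.1546]
ee_rot: [-0.001, -0.038, 0.999, 0.018]
force: [0.3, -1.0, 0.4]
gripper_width: 0.03
```

```bash
python3 - <<'E'
from h import *
hold(1);tilt()
plan([*cw(.08,-.045),.15],.0745)
E
```

```text
z-down in tool axes [-0.0018 -0.0361  0.9993]
t 37.55 p [0.5683 0.3218 0.154 ] yaw 0.0739 q6 -1.21 now [-0.0398 -0.4297 -0.0115] afterTw [-0.0396 -0.4297 -0.0115] tw -0.0006 w 0.0295 rows 10.4 F [ 0.6 -1.8  1.1]
```

Emit:
{"op": "send_rows", "data": {
  "motion": [
    [-0.004,-0.0385,-0.001,0],
    [-0.004,-0.0385,-0.001,0],
    [-0.004,-0.0385,-0.001,0],
    [-0.004,-0.0385,-0.001,0],
    [-0.004,-0.0385,-0.001,0],
    [-0.004,-0.0385,-0.001,0],
    [-0.004,-0.0385,-0.001,0],
    [-0.004,-0.0385,-0.001,0]
  ]
}}

```text
clock: 38.22
eef_pos: [0.6223, 0.011, 0.1463]
ee_rot: [-0.003, -0.042, 0.999, 0.019]
force: [1.7, 0.4, 0.1]
gripper_width: 0.0295
```

Emit:
{"op": "send_rows", "data": {
  "motion": [
    [-0.004,-0.0385,-0.001,0],
    [-0.004,-0.0385,-0.001,0],
    [-0.003,-0.02,0,0]
  ]
}}

```text
clock: 38.47
eef_pos: [0.6407, -0.0929, 0.1416]
ee_rot: [-0.004, -0.04, 0.999, 0.019]
force: [-0.9, 0.4, -1.5]
gripper_width: 0.0297
```

```bash
python3 - <<'E'
from h import *
hold(5);tilt()
cp,im=snap('wrist','w17');import pickle;pickle.dump(cp,open('w17.pkl','wb'))
plan([*cw(.08,-.045),.13],.0745)
E
```

```text
z-down in tool axes [-0.007  -0.0391  0.9992]
t 38.77 p [ 0.6407 -0.0877  0.1422] yaw 0.0844 q6 -1.87 now [ 0.0022 -0.0165  0.0116] afterTw [ 0.002  -0.0165  0.0116] tw 0.0099 w 0.0295 rows 0.5 F [-0.8 -0.2 -0.2]
```

View pics/w17.png

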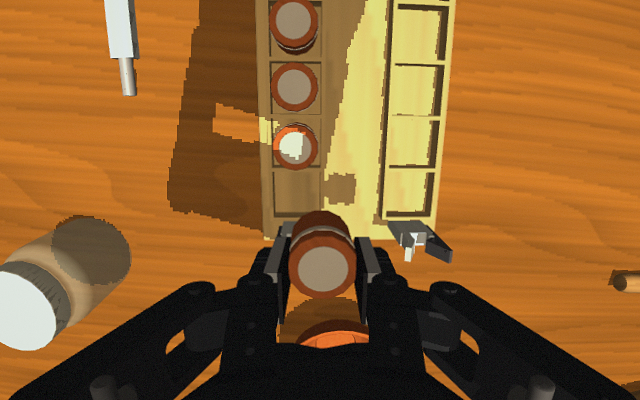

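```bash
python3 - <<'E'
from h import *
import pickle
cp=pickle.load(open('w17.pkl','rb'))
print(px2w(cp,[(322.5,269)],.142))
for w in px2w(cp,[(293,22),(294,86),(294,144)],.046):
    d=w[:2]-np.array(CAR[:2]);c,s=np.cos(CAR[2]),np.sin(CAR[2]);print(w,c*d[0]+s*d[1],-s*d[0]+c*d[1])
E
```

```text
[[ 0.63983094 -0.08834274  0.142     ]]
[ 0.52047815 -0.11340064  0.046     ] -0.039723884297700914 -0.04557035063545566
[ 0.5595551  -0.11014841  0.046     ] -0.0005132631798450012 -0.04523568593415989
[ 0.59753864 -0.10769738  0.046     ] 0.0375473461338948 -0.045618612359567864
```

Emit:
{"op": "send_rows", "data": {
  "motion": [
    [0.001,-0.0165,0.036,0.01]
  ]
}}

```text
clock: 38.85
eef_pos: [0.6439, -0.1006, 0.1121]
ee_rot: [0.001, -0.039, 0.999, 0.018]
force: [2.4, -0.3, -0.7]
gripper_width: 0.03
```

```bash
python3 - <<'E'
from h import *
hold(4);tilt()
plan([.6408,-.104,.067],.0755)
E
```

```text
z-down in tool axes [-0.0083 -0.0394  0.9992]
t 39.05 p [ 0.6406 -0.1018  0.1056] yaw 0.0753 q6 -1.89 now [-0.0004 -0.0037  0.0385] afterTw [-0.0004 -0.0037  0.0385] tw -0.0002 w 0.0295 rows 0.9 F [0.1 0.2 0.5]
```

Emit:
{"op": "send_rows", "data": {
  "motion": [
    [-0.0004,-0.004,0.038,0]
  ]
}}

```text
clock: 39.13
eef_pos: [0.645, -0.1039, 0.0758]
ee_rot: [0.002, -0.039, 0.999, 0.018]
force: [1.8, -0.9, 1.3]
gripper_width: 0.0291
```

```bash
python3 - <<'E'
from h import *
hold(7);tilt()
plan([.6408,-.104,.058],.0755)
E
```

```text
z-down in tool axes [-0.0054 -0.0385  0.9992]
t 39.48 p [ 0.6418 -0.1041  0.0699] yaw 0.0758 q6 -1.89 now [ 0.0009 -0.0002  0.0119] afterTw [ 0.0009 -0.0002  0.0119] tw 0.0003 w 0.0297 rows 0.3 F [-0.3 -0.5 -0.3]
```

Emit:
{"op": "send_rows", "data": {
  "motion": [
    [0.001,-0.0002,0.011,0]
  ]
}}

```text
clock: 39.57
eef_pos: [0.6422, -0.1041, 0.0621]
ee_rot: [-0.001, -0.038, 0.999, 0.018]
force: [0.7, 0.9, -0.4]
gripper_width: 0.0295
```

```bash
python3 - <<'E'
from h import *
hold(4)
plan([.6408,-.104,.049],.0755)
E
```

```text
t 39.77 p [ 0.6406 -0.1039  0.0589] yaw 0.0758 q6 -1.9 now [-0.0003 -0.0005  0.0098] afterTw [-0.0003 -0.0005  0.0098] tw 0.0003 w 0.0301 rows 0.2 F [-0.3 -0.7 -0.5]
```

Emit:
{"op": "send_rows", "data": {
  "motion": [
    [-0.0003,0,0.009,0]
  ]
}}

```text
clock: 39.85
eef_pos: [0.6417, -0.1038, 0.0515]
ee_rot: [-0.002, -0.038, 0.999, 0.019]
force: [0.5, -0.2, -0.4]
gripper_width: 0.0295
```

```bash
python3 - <<'E'
from h import *
hold(4)
plan([.6408,-.104,.048],.0755)
E
```

```text
t 40.05 p [ 0.6406 -0.1036  0.0494] yaw 0.0757 q6 -1.9 now [-0.0002 -0.0005  0.0014] afterTw [-0.0002 -0.0005  0.0014] tw 0.0002 w 0.0294 rows 0.0 F [ 0.3  1.  -0.8]
```

Emit:
{"op": "send_rows", "data": {
  "motion": [
    [0,0,0.002,0]
  ]
}}

```text
clock: 40.13
eef_pos: [0.6409, -0.1035, 0.0478]
ee_rot: [-0.004, -0.038, 0.999, 0.019]
force: [1.4, 0.7, 0.9]
gripper_width: 0.0296
```

```bash
python3 - <<'E'
from h import *
hold(4)
plan([.6408,-.104,.048],.0755)
E
```

```text
t 40.33 p [ 0.6406 -0.1034  0.0474] yaw 0.0757 q6 -1.9 now [-0.0001 -0.0005 -0.0006] afterTw [-0.0001 -0.0005 -0.0006] tw 0.0002 w 0.0296 rows 0.0 F [-0.3  0.5  0.8]
```

Emit:
{"op": "send_rows", "data": {
  "motion": [
    [0,0,0,0],
    [0,0,0,0],
    [0,0,0,0]
  ],
  "hand": 0.06
}}

```text
clock: 40.58
eef_pos: [0.6409, -0.1035, 0.0479]
ee_rot: [-0.004, -0.038, 0.999, 0.019]
force: [-0.5, -0.9, 0.2]
gripper_width: 0.0601
```

Emit:
{"op": "send_rows", "data": {
  "motion": [
    [0,0,-0.03,0],
    [0,0,-0.04,0],
    [0,0,-0.04,0],
    [0.04,0,-0.01,0],
    [0.04,0,-0.01,0]
  ]
}}

```text
clock: 41.0
eef_pos: [0.5648, -0.1143, 0.1809]
ee_rot: [-0.004, -0.039, 0.999, 0.019]
force: [0.3, -0.4, -0.7]
gripper_width: 0.06
```

```bash
python3 - <<'E'
from h import *
hold(5);tilt()
cp,im=snap('wrist','w18');import pickle;pickle.dump(cp,open('w18.pkl','wb'))
plan([.45,-.25,.2],.0755)
for t in range(5):
    x=-.08+.04*t;w=cw(x,-.045);u=w2px(cp,[[w[0],w[1],.046]])[0];r=disc(im,u,18)
    p=px2w(cp,r[0],.046)[0][:2]-np.array(CAR[:2]);c,s=np.cos(CAR[2]),np.sin(CAR[2]);print(np.round(u),np.round(r[0]),r[1][2:],np.round([c*p[0]+s*p[1],-s*p[0]+c*p[1]],4))
E
```

```text
z-down in tool axes [-0.0075 -0.0392  0.9992]
t 41.3 p [ 0.5658 -0.1143  0.1797] yaw 0.077 q6 -1.94 now [ 0.1261 -0.1255 -0.0242] afterTw [ 0.1259 -0.1257 -0.0242] tw 0.0015 w 0.0597 rows 4.3 F [-0.1  0.  -0.6]
[322.  86.] [322.  84.] [ 28  30 648] [-0.0808 -0.0451]
[322. 138.] [321. 137.] [ 28  27 589] [-0.0407 -0.0457]
[322. 186.] [322. 186.] [ 27  26 526] [-0.0002 -0.0455]
[322. 231.] [322. 232.] [ 25  24 487] [ 0.0401 -0.0451]
[322. 273.] [322. 272.] [ 25  22 429] [ 0.0795 -0.0449]
```

View pics/w18.png

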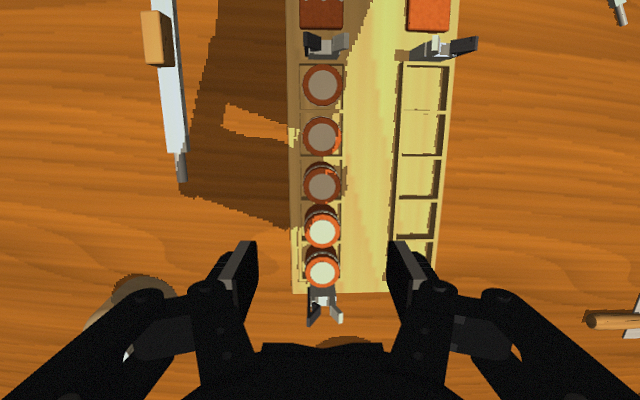

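Emit:
{"op": "send_rows", "data": {
  "motion": [
    [0.025,-0.025,-0.005,0],
    [0.025,-0.025,-0.005,0],
    [0.025,-0.025,0,0],
    [0.025,-0.025,0,0],
    [0.025,-0.025,0,0]
  ]
}}

```text
clock: 41.72
eef_pos: [0.4536, -0.2488, 0.1811]
ee_rot: [-0.007, -0.044, 0.999, 0.021]
force: [1.4, 0.3, 0.1]
gripper_width: 0.0601
```

```bash
python3 - <<'E'
from h import *
hold(5);tilt()
cp,im=snap('wrist','w19');import pickle;pickle.dump(cp,open('w19.pkl','wb'))
plan([.45,-.25,.12],.087)
for r in finder.regions_of('wrist','bar'):
    m=r['region'].astype(np.uint8);rc=cv2.minAreaRect(cv2.findNonZero(m));print(r['score'],np.round(r['centre']),rc)
E
```

```text
z-down in tool axes [-0.0126 -0.0432  0.999 ]
t 42.02 p [ 0.4549 -0.2473  0.1814] yaw 0.0878 q6 -2.25 now [ 0.0043 -0.0049  0.0613] afterTw [ 0.0043 -0.0049  0.0613] tw 0.0008 w 0.0598 rows 1.5 F [ 0.   0.1 -0.2]
0.84 [313. 167.] ((310.8645324707031, 168.4962158203125), (251.05931091308594, 19.988500595092773), 89.40319061279297)
0.51 [6. 3.] ((16.0, 5.5), (11.0, 32.0), 90.0)
```

View pics/w19.png

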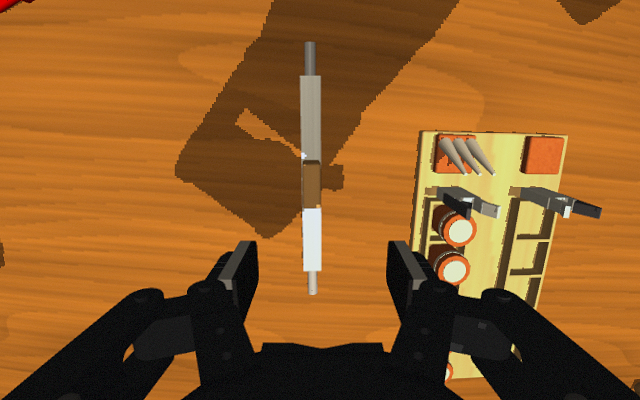

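Emit:
{"op": "send_rows", "data": {
  "motion": [
    [0,0,0.04,0],
    [0,0,-0.041,0]
  ]
}}

```text
clock: 42.23
eef_pos: [0.4542, -0.244, 0.1667]
ee_rot: [-0.013, -0.046, 0.999, 0.025]
force: [-1.3, 0.3, -5.5]
gripper_width: 0.0599
```

```bash
python3 - <<'E'
from h import *
hold(5);tilt()
import pickle
cp=pickle.load(open('w19.pkl','rb'))
a=px2w(cp,[(310,42),(313.5,293)],.008);print(a,a.mean(0),np.arctan2(a[1,1]-a[0,1],a[1,0]-a[0,0]))
b=px2w(cp,[(303,161),(320,161),(320.5,208),(303.5,208)],.036);print(b,b.mean(0))
E
```

```text
z-down in tool axes [-0.0025 -0.0353  0.9994]
[[ 0.33061239 -0.26193787  0.008     ]
 [ 0.57267988 -0.2392462   0.008     ]] [ 0.45164613 -0.25059204  0.008     ] 0.09346795456372278
[[ 0.43016846 -0.26012861  0.036     ]
 [ 0.42901231 -0.2457857   0.036     ]
 [ 0.47048919 -0.2417671   0.036     ]
 [ 0.47160433 -0.25667099  0.036     ]] [ 0.45031857 -0.2510881   0.036     ]
```

Emit:
{"op": "send_rows", "data": {
  "motion": [
    [0,0,0.04,0],
    [0,0,-0.041,0]
  ]
}}

```text
clock: 42.65
eef_pos: [0.4568, -0.245, 0.1693]
ee_rot: [-0.007, -0.046, 0.999, 0.021]
force: [-0.8, 1.3, -6.3]
gripper_width: 0.0597
```

```bash
python3 - <<'E'
from h import *
hold(5);tilt()
plan([.45,-.25,.12],.087)
E
```

```text
z-down in tool axes [ 0.0084 -0.0268  0.9996]
t 42.9 p [ 0.4608 -0.2479  0.1859] yaw 0.0928 q6 -2.25 now [ 0.0115 -0.0028  0.0658] afterTw [ 0.0115 -0.0029  0.0658] tw 0.0058 w 0.0601 rows 1.6 F [-0.  -0.7  0.4]
```

Emit:
{"op": "send_rows", "data": {
  "motion": [
    [0.005,-0.002,0.04,0],
    [0.004,-0.001,0.04,0]
  ]
}}

```text
clock: 43.07
eef_pos: [0.4563, -0.2513, 0.112]
ee_rot: [0.01, -0.047, 0.999, 0.009]
force: [1.1, -0.1, -0.7]
gripper_width: 0.06
```

```bash
python3 - <<'E'
from h import *
hold(5);tilt()
plan([.4508,-.2509,.028],.091)
E
```

```text
z-down in tool axes [ 0.0196 -0.018   0.9996]
t 43.32 p [ 0.4568 -0.2515  0.1137] yaw 0.0938 q6 -2.27 now [ 0.0076 -0.0004  0.0856] afterTw [ 0.0076 -0.0004  0.0856] tw 0.0028 w 0.0599 rows 2.1 F [ 0.5 -0.  -0.3]
```

Emit:
{"op": "send_rows", "data": {
  "motion": [
    [0.003,0,0.035,0],
    [0.003,0,0.025,0.003]
  ]
}}

```text
clock: 43.48
eef_pos: [0.4567, -0.2536, 0.0615]
ee_rot: [0.016, -0.046, 0.999, 0.005]
force: [-0.5, -0.3, -1.0]
gripper_width: 0.0601
```

```bash
python3 - <<'E'
from h import *
hold(5);tilt()
plan([.4508,-.2509,.028],.091)
E
```

```text
z-down in tool axes [ 0.0317 -0.0084  0.9995]
t 43.73 p [ 0.457  -0.2539  0.0629] yaw 0.0914 q6 -2.27 now [0.007  0.0032 0.0347] afterTw [0.007  0.0032 0.0347] tw 0.0004 w 0.0603 rows 0.9 F [ 1.1  0.1 -0.3]
```

Emit:
{"op": "send_rows", "data": {
  "motion": [
    [0.007,0.003,0.035,0]
  ]
}}

```text
clock: 43.82
eef_pos: [0.455, -0.2537, 0.0342]
ee_rot: [0.021, -0.046, 0.999, 0.001]
force: [1.1, -0.4, 0.4]
gripper_width: 0.0602
```

```bash
python3 - <<'E'
from h import *
hold(8);tilt()
plan([.4508,-.2509,.028],.091)
E
```

```text
z-down in tool axes [ 0.0332 -0.0072  0.9994]
t 44.22 p [ 0.4515 -0.2515  0.0291] yaw 0.0915 q6 -2.28 now [0.0007 0.0007 0.0011] afterTw [0.0007 0.0007 0.0011] tw 0.0005 w 0.0598 rows 0.0 F [-0.6 -0.   0.3]
```

Close on the block.

Emit:
{"op": "send_rows", "data": {
  "motion": [
    [0,0,0,0],
    [0,0,0,0],
    [0,0,0,0],
    [0,0,0,0],
    [0,0,0,0]
  ],
  "hand": 0.0,
  "grip_force": 110
}}

```text
clock: 44.63
eef_pos: [0.4526, -0.2522, 0.0318]
ee_rot: [0.018, -0.046, 0.999, 0.003]
force: [0.2, 0.1, -1.4]
gripper_width: 0.0135
```

```bash
python3 - <<'E'
from h import *
hold(3);tilt()
plan([.4508,-.2509,.028],.091)
E
```

```text
z-down in tool axes [ 0.0356 -0.0053  0.9994]
t 44.78 p [ 0.4526 -0.2522  0.0316] yaw 0.0915 q6 -2.28 now [0.0018 0.0014 0.0036] afterTw [0.0018 0.0014 0.0036] tw 0.0005 w 0.013 rows 0.1 F [-0.7 -0.4  1.5]
```

Emit:
{"op": "send_rows", "data": {
  "motion": [
    [0,0,-0.03,0],
    [0,0,-0.04,0],
    [0,0,-0.04,0],
    [0,0,-0.02,0]
  ]
}}

```text
clock: 45.12
eef_pos: [0.4453, -0.2515, 0.1599]
ee_rot: [0.012, -0.046, 0.999, 0.008]
force: [1.2, 0.3, 0.5]
gripper_width: 0.0136
```

```bash
python3 - <<'E'
from h import *
hold(4);tilt()
plan([.561,-.111,.17],.075)
E
```

```text
z-down in tool axes [ 0.0218 -0.0165  0.9996]
t 45.32 p [ 0.4445 -0.2509  0.1555] yaw 0.0914 q6 -2.27 now [-0.129   0.1289 -0.0096] afterTw [-0.1269  0.131  -0.0096] tw 0.0164 w 0.0129 rows 4.4 F [-0.2  0.4 -2.6]
```

Emit:
{"op": "send_rows", "data": {
  "motion": [
    [-0.022,0.022,-0.003,0.008],
    [-0.022,0.022,-0.003,0.008],
    [-0.022,0.022,-0.003,0],
    [-0.022,0.022,-0.003,0],
    [-0.022,0.022,0,0],
    [-0.015,0.015,0,0]
  ]
}}

```text
clock: 45.82
eef_pos: [0.5579, -0.1129, 0.1599]
ee_rot: [0.002, -0.033, 0.999, 0.013]
force: [0.3, -0.2, -3.3]
gripper_width: 0.0133
```

```bash
python3 - <<'E'
from h import *
hold(5);tilt()
plan([.56,-.1099,.13],.0745)
cp,im=snap('wrist','w20');import pickle;pickle.dump(cp,open('w20.pkl','wb'))
E
```

```text
z-down in tool axes [ 0.0045 -0.0244  0.9997]
t 46.07 p [ 0.5565 -0.1153  0.1605] yaw 0.0659 q6 -1.93 now [-0.0037  0.0044  0.0307] afterTw [-0.0038  0.0044  0.0307] tw -0.0086 w 0.0135 rows 0.7 F [ 0.2 -0.9 -1.1]
```

View pics/w20.png

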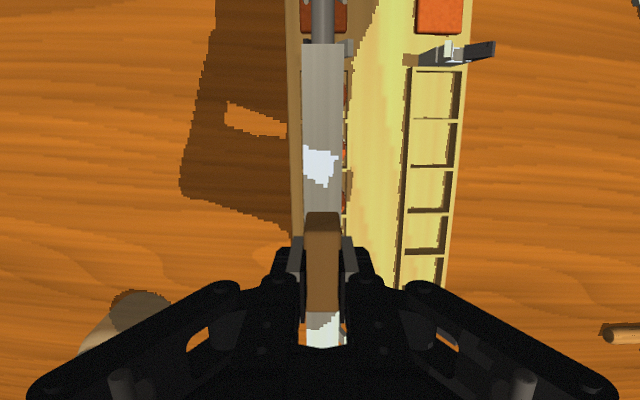

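Emit:
{"op": "send_rows", "data": {
  "motion": [
    [-0.001,0.002,0.035,-0.004],
    [-0.001,0.002,-0.04,-0.004]
  ]
}}

```text
clock: 46.28
eef_pos: [0.5542, -0.1126, 0.1504]
ee_rot: [-0.006, -0.035, 0.999, 0.015]
force: [-2.2, -0.1, -8.9]
gripper_width: 0.0133
```

```bash
python3 - <<'E'
from h import *
hold(6);tilt()
plan([.56,-.1099,.13],.0745)
E
```

```text
z-down in tool axes [ 0.0152 -0.0205  0.9997]
t 46.58 p [ 0.5595 -0.1138  0.1679] yaw 0.0712 q6 -1.93 now [-0.0002  0.0031  0.038 ] afterTw [-0.0002  0.0031  0.038 ] tw -0.0033 w 0.0135 rows 0.9 F [-0.6  0.8 -2.1]
```

Emit:
{"op": "send_rows", "data": {
  "motion": [
    [0,0,0.04,0],
    [0,0,-0.041,0]
  ]
}}

```text
clock: 46.75
eef_pos: [0.5561, -0.1134, 0.1508]
ee_rot: [-0.001, -0.035, 0.999, 0.013]
force: [-1.6, 1.0, -9.7]
gripper_width: 0.0135
```

```bash
python3 - <<'E'
from h import *
hold(7);tilt()
plan([.56,-.1099,.13],.0745)
E
```

```text
z-down in tool axes [ 0.0272 -0.0161  0.9995]
t 47.1 p [ 0.5614 -0.1146  0.1697] yaw 0.0708 q6 -1.93 now [0.0022 0.0042 0.0398] afterTw [0.0022 0.0042 0.0398] tw -0.0037 w 0.0135 rows 1.0 F [ 0.4  0.2 -2.2]
```

Emit:
{"op": "send_rows", "data": {
  "motion": [
    [0.002,0.004,0.037,-0.0037]
  ]
}}

```text
clock: 47.18
eef_pos: [0.563, -0.1113, 0.1387]
ee_rot: [0.019, -0.037, 0.999, 0.007]
force: [2.7, -1.2, -1.4]
gripper_width: 0.0136
```

```bash
python3 - <<'E'
from h import *
hold(7);tilt()
plan([.561,-.1099,.115],.0745)
cp,im=snap('wrist','w21');import pickle;pickle.dump(cp,open('w21.pkl','wb'))
im2=cv2.imread('pics/w21.png');c=im2[0:150,260:420];cv2.imwrite('pics/w21a.png',cv2.resize(c,None,fx=4,fy=4,interpolation=cv2.INTER_CUBIC))
snap('scene','s21')
im2=cv2.imread('pics/s21.png');c=im2[130:250,220:380];cv2.imwrite('pics/s21a.png',cv2.resize(c,None,fx=5,fy=5,interpolation=cv2.INTER_CUBIC))
E
```

```text
z-down in tool axes [ 0.0291 -0.0153  0.9995]
t 47.53 p [ 0.5607 -0.1104  0.1343] yaw 0.0744 q6 -1.93 now [0.0002 0.0002 0.0193] afterTw [0.0002 0.0002 0.0193] tw -0.0001 w 0.0137 rows 0.5 F [-0.8 -0.4 -1.6]
```

View pics/w21a.png

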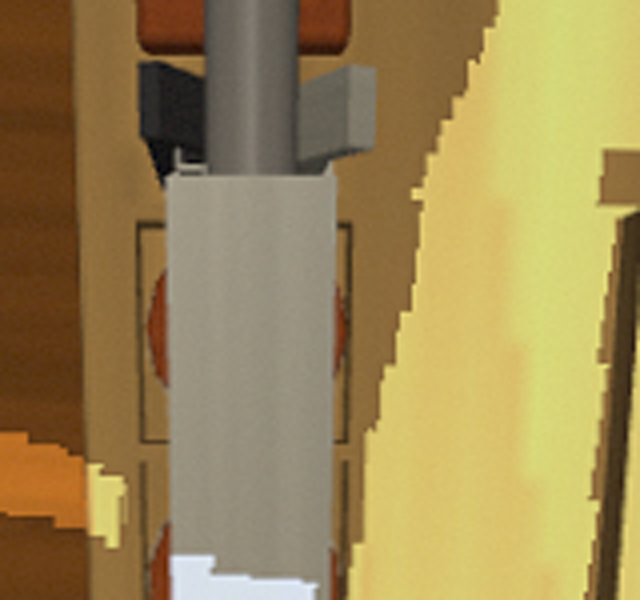

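View pics/s21a.png

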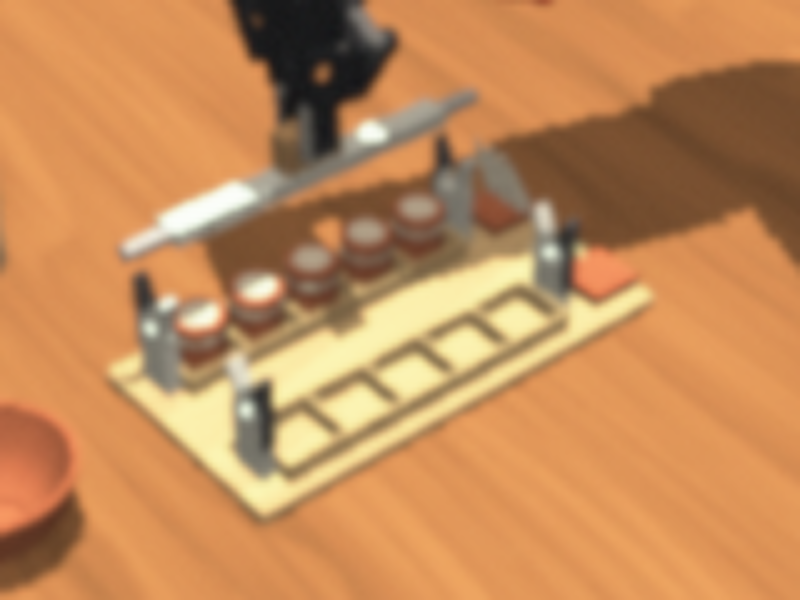

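Emit:
{"op": "send_rows", "data": {
  "motion": [
    [0,0,0.02,0]
  ]
}}

```text
clock: 47.72
eef_pos: [0.5629, -0.1106, 0.1178]
ee_rot: [0.017, -0.037, 0.999, 0.007]
force: [1.2, 0.3, -1.3]
gripper_width: 0.0135
```

```bash
python3 - <<'E'
from h import *
hold(6);tilt()
plan([.561,-.1099,.105],.0745)
E
```

```text
z-down in tool axes [ 0.0298 -0.0151  0.9994]
t 48.02 p [ 0.5614 -0.1101  0.1149] yaw 0.0744 q6 -1.93 now [0.0007 0.0001 0.0099] afterTw [0.0007 0.0001 0.0099] tw -0.0001 w 0.0131 rows 0.2 F [ 1.  -0.3 -1.1]
```

Emit:
{"op": "send_rows", "data": {
  "motion": [
    [0.0007,0,0.01,0]
  ]
}}

```text
clock: 48.1
eef_pos: [0.5621, -0.1103, 0.107]
ee_rot: [0.016, -0.037, 0.999, 0.008]
force: [1.4, -0.4, -1.5]
gripper_width: 0.0134
```

```bash
python3 - <<'E'
from h import *
hold(4);tilt()
plan([.561,-.1099,.095],.0745)
E
```

```text
z-down in tool axes [ 0.0293 -0.0153  0.9995]
t 48.3 p [ 0.5609 -0.1099  0.1047] yaw 0.0744 q6 -1.93 now [ 0.0002 -0.0001  0.0097] afterTw [ 0.0002 -0.0001  0.0097] tw -0.0001 w 0.0131 rows 0.2 F [ 0.6 -0.4 -1.7]
```

Emit:
{"op": "send_rows", "data": {
  "motion": [
    [0,0,0.008,0]
  ]
}}

```text
clock: 48.38
eef_pos: [0.5619, -0.11, 0.0979]
ee_rot: [0.016, -0.037, 0.999, 0.008]
force: [0.7, 0.1, -1.7]
gripper_width: 0.0137
```

```bash
python3 - <<'E'
from h import *
hold(4);tilt()
plan([.561,-.1099,.09],.0745)
E
```

```text
z-down in tool axes [ 0.0286 -0.0156  0.9995]
t 48.58 p [ 0.5609 -0.1097  0.0964] yaw 0.0746 q6 -1.93 now [ 0.0001 -0.0003  0.0064] afterTw [ 0.0001 -0.0003  0.0064] tw 0.0001 w 0.0135 rows 0.2 F [-0.4  0.8 -1.9]
```

Emit:
{"op": "send_rows", "data": {
  "motion": [
    [0,0,0.005,0]
  ]
}}

```text
clock: 48.67
eef_pos: [0.5619, -0.1093, 0.0926]
ee_rot: [0.015, -0.037, 0.999, 0.008]
force: [0.3, 10.5, 17.8]
gripper_width: 0.0131
```

```bash
python3 - <<'E'
from h import *
hold(4);tilt()
plan([.561,-.1099,.09],.0745)
E
```

```text
z-down in tool axes [ 0.0283 -0.016   0.9995]
t 48.87 p [ 0.561  -0.1093  0.0912] yaw 0.0747 q6 -1.93 now [ 0.0001 -0.0007  0.0012] afterTw [ 0.0001 -0.0007  0.0012] tw 0.0002 w 0.0135 rows 0.0 F [ 0.8  4.1 -2.5]
```

Emit:
{"op": "send_rows", "data": {
  "motion": [
    [0,0,0.005,0]
  ]
}}

```text
clock: 48.95
eef_pos: [0.5616, -0.1091, 0.0868]
ee_rot: [0.014, -0.037, 0.999, 0.008]
force: [-0.3, 3.0, -1.2]
gripper_width: 0.0136
```

```bash
python3 - <<'E'
from h import *
hold(4);tilt()
plan([.561,-.1099,.085],.0745)
snap('scene','s22')
im2=cv2.imread('pics/s22.png');c=im2[130:250,220:380];cv2.imwrite('pics/s22a.png',cv2.resize(c,None,fx=5,fy=5,interpolation=cv2.INTER_CUBIC))
E
```

```text
z-down in tool axes [ 0.0274 -0.0161  0.9995]
t 49.15 p [ 0.5609 -0.1093  0.0857] yaw 0.0745 q6 -1.93 now [-0.     -0.0006  0.0007] afterTw [-0.     -0.0006  0.0007] tw 0.0 w 0.0136 rows 0.0 F [ 0.2  2.4 -5.5]
```

View pics/s22a.png

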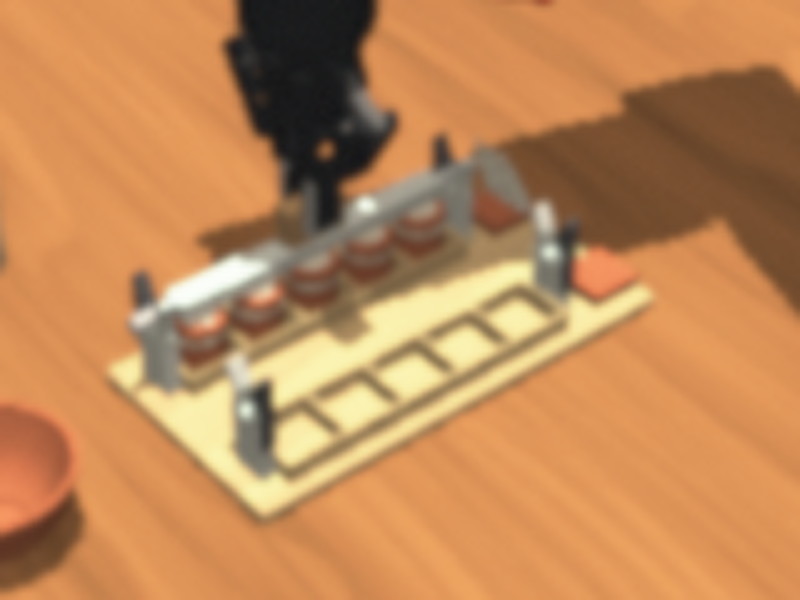

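Emit:
{"op": "send_rows", "data": {
  "motion": [
    [0,-0.0003,0.003,0]
  ]
}}

```text
clock: 49.28
eef_pos: [0.5613, -0.1097, 0.0831]
ee_rot: [0.014, -0.037, 0.999, 0.008]
force: [0.1, -0.4, -1.5]
gripper_width: 0.0134
```

```bash
python3 - <<'E'
from h import *
hold(4)
plan([.561,-.1099,.080],.0745)
E
```

```text
t 49.48 p [ 0.5611 -0.1097  0.0828] yaw 0.0746 q6 -1.93 now [ 0.0002 -0.0002  0.0028] afterTw [ 0.0002 -0.0002  0.0028] tw 0.0001 w 0.0137 rows 0.1 F [ 0.8  0.5 -1.8]
```

Emit:
{"op": "send_rows", "data": {
  "motion": [
    [0,0,0.0025,0]
  ]
}}

```text
clock: 49.57
eef_pos: [0.5616, -0.1099, 0.0811]
ee_rot: [0.014, -0.037, 0.999, 0.008]
force: [-15.1, 2.5, 37.1]
gripper_width: 0.0133
```

```bash
python3 - <<'E'
from h import *
hold(4)
plan([.561,-.1099,.080],.0745)
E
```

```text
t 49.77 p [ 0.5616 -0.1099  0.0814] yaw 0.0746 q6 -1.93 now [0.0006 0.0001 0.0013] afterTw [0.0006 0.0001 0.0013] tw 0.0001 w 0.0133 rows 0.0 F [-4.   0.1  9. ]
```

Emit:
{"op": "send_rows", "data": {
  "motion": [
    [0,0,0.001,0]
  ]
}}

```text
clock: 49.85
eef_pos: [0.5619, -0.1101, 0.0813]
ee_rot: [0.015, -0.037, 0.999, 0.008]
force: [-4.9, 1.3, 9.5]
gripper_width: 0.0135
```

```bash
python3 - <<'E'
from h import *
hold(3)
plan([.561,-.1099,.080],.0745)
E
```

```text
t 50.0 p [ 0.562  -0.1101  0.0814] yaw 0.0747 q6 -1.93 now [0.001  0.0003 0.0013] afterTw [0.001  0.0003 0.0013] tw 0.0002 w 0.0133 rows 0.0 F [-4.8  1.3  8.3]
```

Emit:
{"op": "send_rows", "data": {
  "motion": [
    [0,0,0,0],
    [0,0,0,0],
    [0,0,0,0],
    [0,0,0,0]
  ],
  "hand": 0.05
}}

```text
clock: 50.33
eef_pos: [0.5627, -0.1105, 0.0822]
ee_rot: [0.016, -0.037, 0.999, 0.007]
force: [-0.8, -0.1, -0.1]
gripper_width: 0.0498
```

Emit:
{"op": "send_rows", "data": {
  "motion": [
    [0,0,-0.02,0],
    [0,0,-0.04,0],
    [0,0,-0.04,0],
    [0,0,-0.04,0]
  ]
}}

```text
clock: 50.67
eef_pos: [0.5549, -0.1119, 0.2172]
ee_rot: [0.008, -0.037, 0.999, 0.01]
force: [0.2, 0.2, 0.8]
gripper_width: 0.0499
```

```bash
python3 - <<'E'
from h import *
hold(5)
plan([.561,-.1099,.080],.0745)
cp,im=snap('wrist','w23');import pickle;pickle.dump(cp,open('w23.pkl','wb'))
snap('scene','s23')
im2=cv2.imread('pics/s23.png');c=im2[130:250,220:380];cv2.imwrite('pics/s23a.png',cv2.resize(c,None,fx=5,fy=5,interpolation=cv2.INTER_CUBIC))
E
```

```text
t 50.92 p [ 0.5554 -0.112   0.2156] yaw 0.0745 q6 -1.93 now [-0.0034 -0.0009  0.1357] afterTw [-0.0034 -0.0009  0.1357] tw -0.0 w 0.0497 rows 3.3 F [-0.1 -0.1 -1. ]
```

View pics/w23.png

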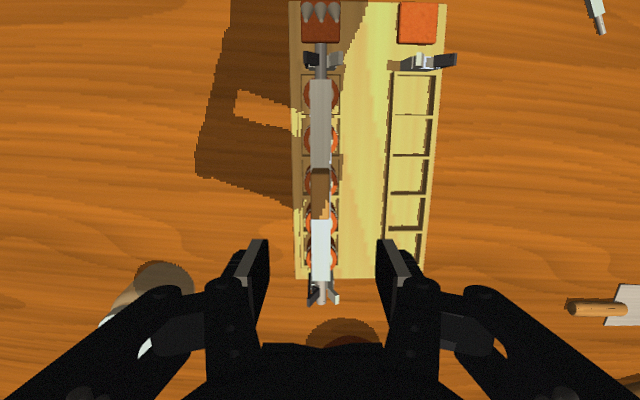

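View pics/s23a.png

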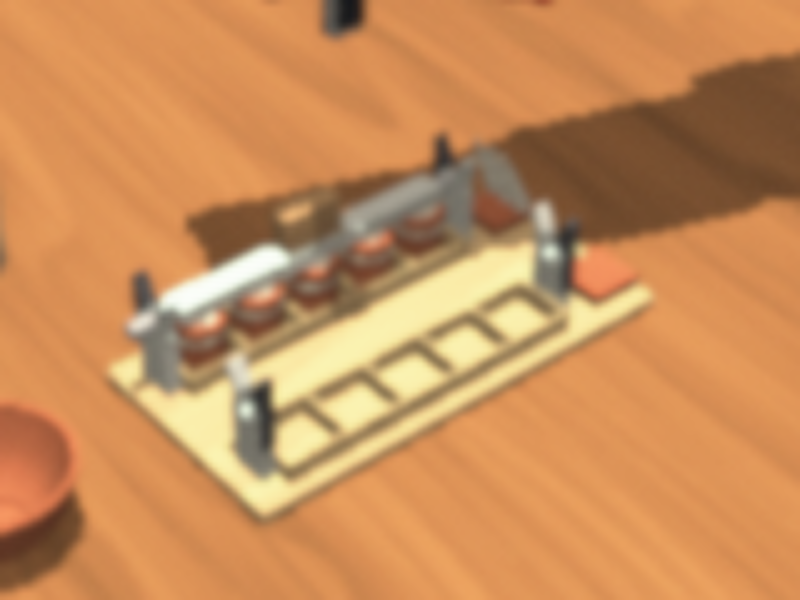

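```bash
python3 - <<'E'
from h import *
import pickle
def marks(cp,im,h,P):
    for x,y,z in P:
        w=cw(x,-.045+y);u=w2px(cp,[[w[0],w[1],h+z]])[0];cv2.drawMarker(im,(int(round(u[0]*4)),int(round(u[1]*4))),(0,0,255) if h==.05 else (0,255,0),0,10)
cp=campose('scene');im=cv2.resize(cv2.imread('pics/s23.png'),None,fx=4,fy=4,interpolation=cv2.INTER_CUBIC)
P=[(-.122,0,.005),(.122,0,.005),(-.094,.009,.01),(.094,.009,.01),(-.094,-.009,.01),(.094,-.009,.01),(-.02,.008,.036),(.02,.008,.036),(-.02,-.008,.036),(.02,-.008,.036)]
marks(cp,im,.05,P)
cv2.imwrite('pics/s23m.png',im[4*150:4*215,4*240:4*345].copy())
# all on larger
cp=pickle.load(open('w23.pkl','rb'));im=cv2.resize(cv2.imread('pics/w23.png'),None,fx=4,fy=4,interpolation=cv2.INTER_CUBIC)
marks(cp,im,.05,P)
cv2.imwrite('pics/w23m.png',cv2.resize(im[0:4*310,4*270:4*400],None,fx=.48,fy=.48))
E
```

```text
(no output)
```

View pics/s23m.png

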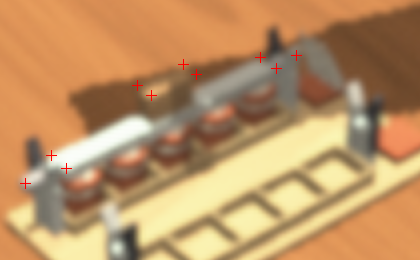

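View pics/w23m.png

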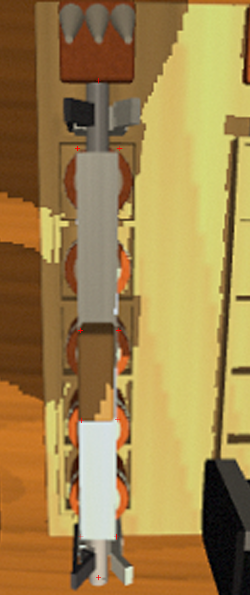

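```bash
python3 - <<'E'
from h import *
cp=campose('scene')
out=[]
for fn,y0,dx in (('scene0',.045,-.005),('s23',-.045,-.001)):
    im=cv2.resize(cv2.imread(f'pics/{fn}.png'),None,fx=6,fy=6,interpolation=cv2.INTER_CUBIC)
    for x,y,z in [(-.122,0,.005),(.122,0,.005),(-.094,.009,.01),(.094,.009,.01),(.094,-.009,.01),(-.02,.008,.036),(.02,.008,.036),(.02,-.008,.036)]:
        w=cw(x+dx,y0+y);u=w2px(cp,[[w[0],w[1],.05+z]])[0];cv2.drawMarker(im,(int(round(u[0]*6)),int(round(u[1]*6))),(255,0,255),0,10)
    a=im[6*155:6*220,6*240:6*355];out.append(a[:, :690])
cv2.imwrite('pics/cmp.png',cv2.resize(np.vstack(out),None,fx=.76,fy=.76))
E
```

```text
(no output)
```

View pics/cmp.png

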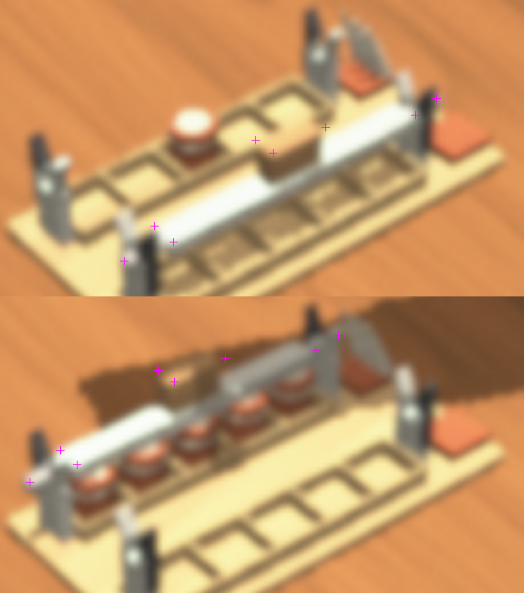

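```bash
python3 - <<'E'
from h import *
plan([.56,-.11,.2],.0745)
print(ctrl.close_job())
E
```

```text
t 51.02 p [ 0.5552 -0.1119  0.2147] yaw 0.0745 q6 -1.93 now [-0.0047  0.0013  0.0149] afterTw [-0.0047  0.0013  0.0149] tw -0.0 w 0.0501 rows 0.4 F [ 0.7 -0.2 -0.5]
the job is handed in; nothing more can be done
None
```

I handed the job in at 51 s; it reports no verdict, so what follows is my own last checks.

**What I did**
- **Keeper bar:** unclipped it from row a and laid it on the bench to the right of the carrier.
- **Test pieces:** put the four bench pieces into the free pockets of row b, the cone pack's row. The fifth was already in row b's middle pocket.
- **Refitting the bar:** pressed it into row b's two clips, let go and backed the arm away. I did not touch the jar, bowl, hand tool, green piece or other bars.

**Last checks**
- **Pieces:** in the wrist picture all five stood within about 1 mm of their pocket centres. That was before the bar went in, and it now partly hides them.
- **Bar seating:** pressing down showed the jaws giving way at about 18 N, then a firm stop. In the scene picture the bar lines up with its drawn home position about as well as it did at the start in row a.
- **Not measured:** I judged the jaws closed by eye only, and the exact bar height comes from blurry pictures.
- **Hard contact:** one piece met its pocket floor with a brief 57 N at the wrist, below the 120 N limit; the bar's stop reached 37 N.
- **Arm tilt:** the tool picked up a small lean while moving, at most about 0.1 rad. I reduced it before the last piece and again before fitting the bar.

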